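Tip three bearing rollers into a sloping V-trough and latch the gate behind the row

ROBOT

A 6-joint arm with a two-finger parallel gripper is mounted at the origin on a cart in front of the work surface, level with it; the furniture and walls round the work are solid. World frame = base frame: x ahead of the robot, y to its left, z up, the work surface at z = 0. Lengths are in m, angles in rad, forces in N, time in s.
With the tool pointing down it reaches from about 0.35 to 0.775 m from the base axis. Payload 7.3 kg.
Tool frame: the origin (TCP) lies midway between the tips of the shut fingers; the grasp point (between the pads) lies 19 mm behind it (robot.grasp_offset is the z of the grasp point in the tool frame, in m); z points along the fingers, y is the direction in which the jaws open and shut (so a half turn about z gives the same grasp; the last joint's range is limited). The gripper opens to 92 mm and grips with 3 to 60 N. Pads are 19 mm wide; open, the fingers measure 130 mm over their backs; the gripper's body (75 mm by 190 mm) begins 47 mm behind the grasp point.
Start: joints at [1.116, 0.342, 1.524, -0, 1.275, -0.146], TCP at [0.16, 0.5, 0.227] pointing down, gripper open.
Joint ranges: [-2.53, 2.53], [-0.77, 2.02], [0.04, 2.7], [-1, 4.14], [0.28, 2.66], [-3.11, 3.11]. Speed limits (rad/s): [2.57, 2.57, 3.14, 3.14, 3.14, 3.14].

INTERFACE

Orientations are given as [roll, pitch, yaw] about the fixed x, y, z axes, in that order (R = Rz(yaw) Ry(pitch) Rx(roll)).
In Python, from cell import observe, imaging, workorder, robot gives the robot as it stands. The module is installed in compiled form; this text tells all that it offers.
- The arm moves only by the tool send_rows, never from a script. Its argument "series" is a list of rows, each a list of 7 numbers: the shift along the tool's x, y, z in m, then the turn, a rotation vector about the tool's x, y, z in rad, then the closure, from 0 (fully open) to 1 (shut). A call has 1 to 5 rows; each row shifts and turns the commanded pose from where the row before left it, along the tool's axes as they then stand; what a row does not reach is not made up. A row lasts 1/12 s, in which the tool goes at most 41.7 mm and 7.16 degrees, less where a joint would pass 70% of its speed; a pose out of reach is approached as far as the arm can. A call is refused whole if a number of a shift passes 0.0417 or a number of a turn 0.125, either way. A call with a gripper value outside its range is refused whole. The fingers move at their own pace and stop on an object; "newtons" is the grip in N (left out, the last holds). Time passes only in rows, so rows that do not move let the fingers close. It gives the time, the measured TCP pose, the force and the opening at its end, in the units of the state.
- observe(): the state, without advancing time (a new reading comes with each control period).
- imaging.read_camera(name): name is "scene" or "top" or "wrist"; returns a dict with "color" (400x640x3 uint8, red, green, blue), "range_z" (400x640 float32, m along the optical axis (not along the pixel's ray), 0 where there is no reading), "vfov" (degrees; the focal length in pixels is half the picture's height over the tangent of half this angle, whatever the lens; pixels are square), "cx", "cy" (the principal point, pixels), "T" (4x4, takes a point from camera to world coordinates). Camera axes: x right, y down, z forward; pixel columns grow to the right and rows downward; lengths in m; the calibration is good to about 2 mm. A picture is of the moment at which its call begins.
- workorder.hand_in(): hands the job in, once; it reports no verdict.
The state is a dict: "time": time; "qpos": joint angles; "qvel": joint speeds; "joint_efforts": joint torques, N m; "tool_pos": TCP position; "tool_rot": TCP orientation; "contact_force": force on the tool from outside, world axes, zero at the start; "torque": the same for the moment, N m; "opening": finger opening in m.
Only numpy, scipy, OpenCV 4.12 (cv2) and the standard library are available. Lean on these libraries where they do the work, as an engineer would, in place of code of your own. Each camera call takes 0.05 s, during which the arm holds its last target.

TASK

Tip the three steel rollers out of the small metal scoop into the upper end of the sloping V-trough, holding its lip low between the trough's walls so that they do not tumble but slide down the fold and lie in one row against the end stop; do not touch the rollers with the fingers. Stand the empty scoop back on the granite plate, then push the trough's red-padded gate down until its catch clicks, so that it stays shut behind the row. Leave the other measuring things on the plate where they are.

Things in the scene. Friction and masses are not known exactly. Their poses are not given: they have to be found in the camera images.
- scoop: Bright steel sample scoop: a short 90-degree V-channel 110 long, 49 wide, open at its mouth, closed at the back, on two cross feet, black bar handle above; about 0.2 kg. Origin: middle of the underside; x along the channel to the mouth, z up. Its fold is 7.5, its side edges 29, the rollers' tops 32 above the underside. Rollers in it start to slide at 8 to 20 degrees; tipped 40, mouth down, all slide out.
- scoop_grip (a point): Centre of the scoop's black bar handle, 68.5 above the scoop's underside; axes as the scoop. The bar lies along the scoop's x: 96 long, 15 wide, 17 high. Grip it here from above, fingers closing along the scoop's y; below the bar is free air down to 32 above the underside.
- scoop_lip (a point): Pouring lip: the lowest point of the V at the scoop's open mouth, on its fold, 54 ahead of the scoop's origin and 7.5 above its underside (63.5 ahead of and 61 below scoop_grip). The sheet is 1.5 thick; the first cross foot begins 44 behind the lip. The mouth nests in the V of the trough.
- v_rail: Sloping 90-degree V-trough, green slippery lining, 175 long, fixed on a grey base 200 x 90. Origin: on the fold at the end stop (lower end), 36 above the plate; x uphill along the fold (0.35 rad slope), z square off the fold, y left looking uphill. Walls rise to z = 28 at y = +-28. A roller in the fold has its axis at z = 14. Three in a row fill x = 0 to 72; gate at x = 76 to 90; pour in at x = 95 to 175.
- pour_point (a point): The place for scoop_lip while pouring: just above the fold at the trough's upper end, at x = 165, y = 0, z = 6 in the v_rail's frame. There the scoop's V nests inside the trough's V with 4 to spare under the lip (raise it 5 while level), mouth downhill (along the v_rail's -x). Poured from 10 or more higher, rollers may tumble and come to lie crosswise. Axes as v_rail.
- gate (a joint): Angle of the gate, rad: a strap across the trough with a blade below, hinged along the fold at y = -36, z = 33 of v_rail. 0.75 = open (weak spring; rollers pass under it), 0 = shut. Pressed down it meets a spring catch at about 0.2, clicks under it at about -0.01, stops at -0.06; let go, it then stays near 0.01, else it springs open. Needs about 5 to 12 N on the pad..
- gate_pad (a point): Middle of the top of the gate's red thumb pad (18 along the fold, 26 across), near the gate's free end, 62 from the hinge axis, 7 above the hinge when shut; moves with the gate. Shut: x = 83, y = +26, z = 40 in the v_rail's frame. Gate axes: x uphill along the fold, y from hinge to free end, z out of the pad. The catch is lower, at v_rail y = 36 to 49.
- roller_0_mid (a point): Centre of a ground steel bearing roller, 20 diameter x 24 long, 62 g; lies in the scoop at the start, its axis along the channel. Its own z is the roller's axis.
- roller_1_mid (a point): Centre of the second such roller.
- roller_2_mid (a point): Centre of the third such roller.
- roller_0: The same roller as roller_0_mid; origin in the middle of one end face, z along its axis into the roller.
- roller_1: The same for the second roller.
- roller_2: The same for the third roller.
- v_block: Small steel V-block, 45 x 40 x 32, bystander; origin under its centre.
- gauge_block: Steel gauge block, 35 x 18 x 9, lying flat, bystander; origin under its centre.
- loupe: Black eyepiece loupe, 39 across, 38 high, bystander; origin under its centre.

How it is judged:
By the outcome, as a careful person would: the job done as asked, in the order asked, and still so for the second after the job is handed in, with the robot touching nothing.
It also fails if it takes over 66 s, if anything falls off the work surface, if the arm or the gripper's body presses on something with over 40 N, if the wrist force passes 120 N, or if a joint passes its speed limit or range.

## Working session

There is one attempt and no reset: what is moved stays moved. The work goes in short steps, Python scripts to look and compute and a tool call to move; the robot and the scene stay as the last step left them, time stands still between calls to the robot, and variables do not carry over. Pictures are saved under pics/ and viewed, and the job is handed in when it is done.

Besides the shell and the picture viewer there is one more tool, called after "Call:" in YAML: its name, and indented under it one key for each argument. send_rows: Moves the arm, as the interface text tells. Its arguments: {"type":"object","properties":{"series":{"type":"array","items":{"type":"array","items":{"type":"number"}}},"newtons":{"type":"number"}},"required":["series"]}

```bash
mkdir -p pics; cat > h.py <<'E'
import numpy as np, cv2
from scipy.spatial.transform import Rotation as R
from cell import observe, imaging, workorder, robot
def cam(n):
    d=imaging.read_camera(n); d['f']=200/np.tan(np.radians(d['vfov'])/2); return d
def save(d,name,crop=None,s=1):
    im=d['color'][:,:,::-1]
    if crop: im=im[crop[1]:crop[3],crop[0]:crop[2]]
    im=cv2.resize(im,None,fx=s,fy=s,interpolation=cv2.INTER_CUBIC); cv2.imwrite('pics/'+name,im)
def pts(d):
    v,u=np.mgrid[0:400,0:640]; z=d['range_z']
    P=np.stack([(u-d['cx'])/d['f']*z,(v-d['cy'])/d['f']*z,z],-1)
    return P@d['T'][:3,:3].T+d['T'][:3,3]
def proj(d,p):
    q=np.linalg.inv(d['T'])@np.r_[p,1]; return q[0]/q[2]*d['f']+d['cx'],q[1]/q[2]*d['f']+d['cy']
def ray(d,u,v,z):
    r=d['T'][:3,:3]@np.array([(u-d['cx'])/d['f'],(v-d['cy'])/d['f'],1]); o=d['T'][:3,3]
    return o+r*(z-o[2])/r[2]
E
python3 - <<'E'
from h import *
np.set_printoptions(precision=4,suppress=True)
for n in ['scene','top','wrist']:
    d=cam(n); save(d,n+'0.png'); print(n,d['vfov'],d['cx'],d['cy'],d['T'])
print(observe()); print(robot.grasp_offset)
E
```

```text
scene 50.011875587852764 321.8410375910985 205.41934172922663 [[-0.4749 -0.4538  0.754  -0.1863]
 [-0.88    0.2401 -0.4097  0.3765]
 [ 0.0049 -0.8582 -0.5134  0.5547]
 [ 0.      0.      0.      1.    ]]
top 44.61058617712073 328.7826979938436 196.5508350826548 [[-0.0236 -0.9836  0.1788  0.3352]
 [-0.9997  0.0234 -0.0034  0.0008]
 [-0.0008 -0.1789 -0.9839  1.1948]
 [ 0.      0.      0.      1.    ]]
wrist 60.039551512160166 325.31774104489034 201.73160829167566 [[ 0.3028  0.9124  0.2754  0.084 ]
 [ 0.953  -0.2893 -0.0897  0.5224]
 [-0.0022  0.2896 -0.9571  0.3843]
 [ 0.      0.      0.      1.    ]]
{'time': 0.15, 'qpos': array([ 1.116 ,  0.3425,  1.5248, -0.    ,  1.2754, -0.146 ]), 'qvel': array([ 0.0004, -0.0034, -0.0034, -0.0001,  0.0008, -0.0016]), 'joint_efforts': array([  0.0012, -43.147 , -24.4354,   0.0717,   0.0537,  -0.0001]), 'tool_pos': array([0.1594, 0.4999, 0.2262]), 'tool_rot': array([-3.1404, -0.0002,  2.8328]), 'contact_force': array([-0.0148, -0.046 ,  0.3233]), 'torque': array([-0.0452, -0.0443, -0.0157]), 'opening': 0.09182504704197575}
-0.0188
```

View pics/scene0.png

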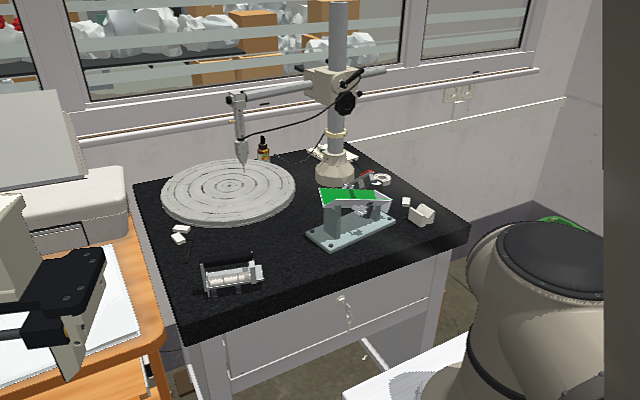

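View pics/top0.png

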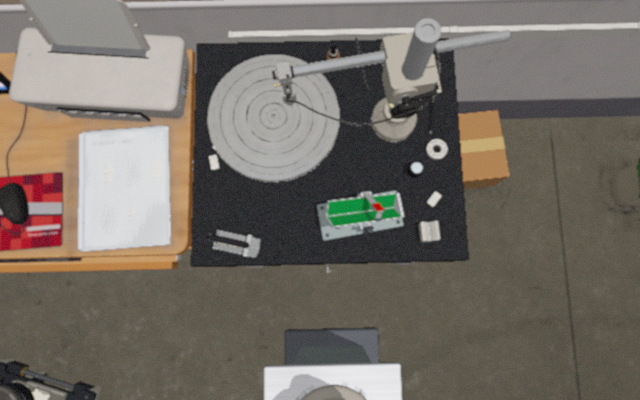

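View pics/wrist0.png

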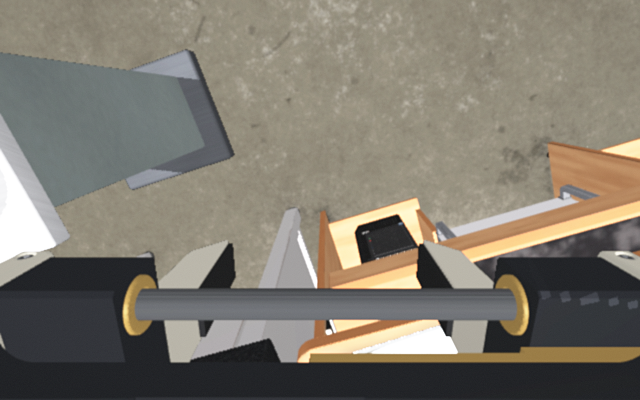

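The scene view shows the scoop near (232,275) and the trough near (352,215). The top view puts the scoop at (236,243), the trough at (362,212), and the small items at (430,230), (434,199) and (416,169). I'll zoom in.

```bash
python3 - <<'E'
from h import *
np.set_printoptions(precision=4,suppress=True)
s=cam('scene'); t=cam('top')
save(s,'s1.png',(180,150,450,310),2.9); save(t,'t1.png',(195,140,465,270),2.9)
np.savez('d.npz',**{'s_'+k:v for k,v in s.items()},**{'t_'+k:v for k,v in t.items()})
for n,d in (('s',s),('t',t)):
    P=pts(d); hsv=cv2.cvtColor(d['color'],cv2.COLOR_RGB2HSV)
    g=(hsv[...,0]>50)&(hsv[...,0]<75)&(hsv[...,1]>150)&(d['range_z']>0)
    if n=='s': g[:150]=0;g[:,450:]=0
    Q=P[g]; print(n,g.sum(),Q.min(0),Q.max(0),np.median(P[250:258,150:300] if 0 else P[...,2][200:240,260:300]))
    r=((hsv[...,0]<8)|(hsv[...,0]>172))&(hsv[...,1]>170)&(hsv[...,2]>120)&(d['range_z']>0)&(P[...,0]>0.3)&(P[...,1]<0.3)&(P[...,2]>0.02)&(P[...,2]<.3)
    v,u=np.nonzero(r); print('red',len(u),u.mean(),v.mean(),P[r].mean(0),P[r].min(0),P[r].max(0))
E
```

```text
s 541 [ 0.4649 -0.1696 -0.0021] [0.6971 0.0018 0.1201] -6.9812101280875e-05
red 14 365.07142857142856 171.92857142857142 [ 0.4987 -0.1012  0.1428] [ 0.492  -0.1115  0.1354] [ 0.5071 -0.0941  0.1498]
t 1032 [ 0.185  -0.1644  0.0392] [0.8952 0.4713 0.3979] 4.0282756692211485e-05
red 38 377.42105263157896 206.6315789473684 [ 0.5016 -0.1086  0.1428] [ 0.495  -0.1179  0.1347] [ 0.5087 -0.0994  0.1523]
```

View pics/s1.png

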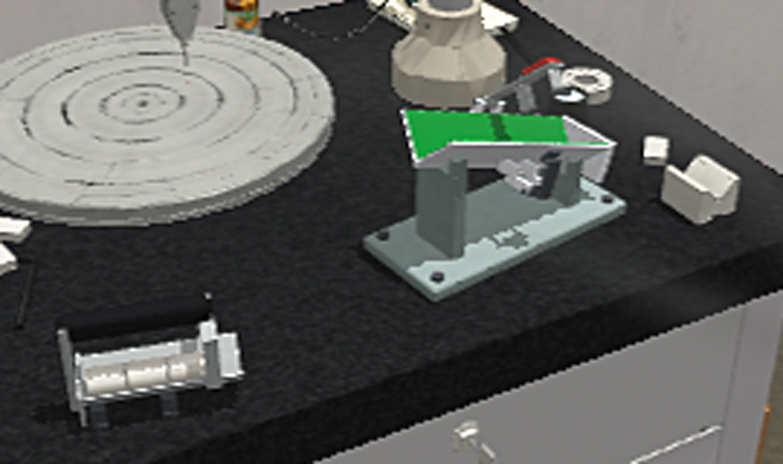

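View pics/t1.png

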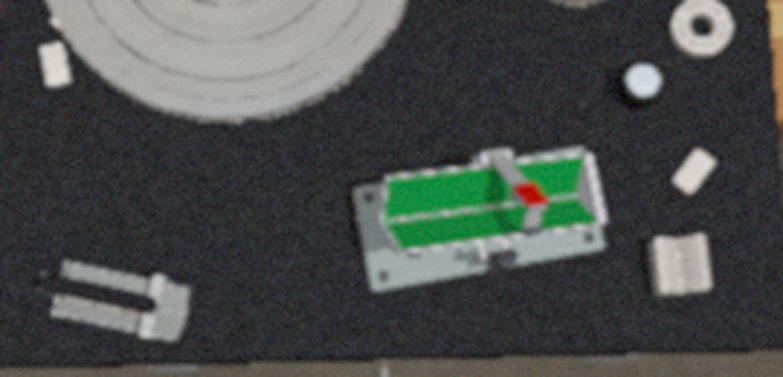

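The scoop's bar is flush with the left end at scene-crop (65,370), and the V sticks out past the bar at the right end (230,350). So the mouth points right, towards world -y. The trough's upper end is also on the left, so its downhill runs to -y as well. Next I'll measure from depth.

```bash
cat > meas.py <<'E'
from h import *
np.set_printoptions(precision=4,suppress=True)
def rect(A):
    (c,wh,a)=cv2.minAreaRect((A*1000).astype(np.float32)); return np.array(c)/1000,wh,a
if __name__=='__main__':
  Z=np.load('d.npz')
  for n in 's','t':
    d={k[2:]:Z[k] for k in Z if k[0]==n}
    P=pts(d).reshape(-1,3); P=P[d['range_z'].ravel()>0]
    B=P[(P[:,0]>.33)&(P[:,0]<.52)&(P[:,1]>.12)&(P[:,1]<.32)&(P[:,2]>.006)&(P[:,2]<.1)]
    H=B[B[:,2]>.058]
    print(n,'scoop',len(B),B.min(0),B.max(0),rect(B[:,:2])); 
    if len(H)>5: print(' bar',len(H),H.min(0),H.max(0),rect(H[:,:2]),np.sort(H[:,2])[-5:])
    # trough base
    T=P[(P[:,0]>.36)&(P[:,0]<.60)&(P[:,1]>-.22)&(P[:,1]<.09)]
    F=T[(T[:,2]>.004)&(T[:,2]<.02)]; U=T[(T[:,2]>.02)&(T[:,2]<.2)]
    print(' base',len(F),rect(F[:,:2]),np.median(F[:,2]),' all',rect(T[T[:,2]>.004][:,:2]),' up',rect(U[:,:2]),U.min(0),U.max(0))
E
python3 meas.py
```

```text
s scoop 1696 [0.4044 0.1687 0.0062] [0.472  0.2813 0.0791] (array([0.439 , 0.2266]), (110.2806167602539, 50.87400817871094), 74.64771270751953)
 bar 598 [0.4048 0.1823 0.058 ] [0.4573 0.2812 0.0791] (array([0.4386, 0.2344]), (95.73426055908203, 48.44950485229492), 77.11933135986328) [0.0781 0.0784 0.0784 0.0787 0.0791]
 base 1655 (array([ 0.5141, -0.094 ]), (165.23435974121094, 250.8168487548828), 0.7465997934341431) 0.011075402442145443  all (array([ 0.5165, -0.0652]), (166.87925720214844, 309.629150390625), 0.008066270500421524)  up (array([ 0.5266, -0.0651]), (146.75601196289062, 309.5720520019531), 0.008066270500421524) [ 0.4532 -0.2199  0.02  ] [0.6    0.0897 0.1498]
t scoop 904 [0.3959 0.1205 0.006 ] [0.5033 0.3127 0.0828] (array([0.4517, 0.2163]), (191.80862426757812, 107.40179443359375), 88.6394271850586)
 bar 343 [0.4085 0.1799 0.0586] [0.4583 0.2777 0.0828] (array([0.4331, 0.2296]), (97.79583740234375, 46.68439483642578), 87.8167724609375) [0.0808 0.0811 0.0812 0.0812 0.0828]
 base 1295 (array([ 0.4949, -0.0655]), (209.60765075683594, 308.9399108886719), 0.019974656403064728) 0.010969277290585167  all (array([ 0.4949, -0.0655]), (209.6385955810547, 309.02655029296875), 0.0233687125146389)  up (array([ 0.5272, -0.0652]), (145.0434112548828, 308.6119384765625), 0.0233687125146389) [ 0.4547 -0.2195  0.0201] [0.5998 0.0891 0.1523]
```

Call:
send_rows:
  series:
    - [-0.035,-0.017,-0.002,0,0,0,0]
    - [-0.035,-0.017,-0.002,0,0,0,0]
    - [-0.035,-0.017,-0.002,0,0,0,0]
    - [-0.035,-0.017,-0.002,0,0,0,0]
    - [-0.035,-0.017,-0.002,0,0,0,0]

```text
time: 0.67
tool_pos: [0.3013, 0.3646, 0.2368]
tool_rot: [3.141, 0.0, 2.833]
contact_force: [1.1, 1.1, -0.3]
opening: 0.0918
```

Call:
send_rows:
  series:
    - [-0.035,-0.017,-0.002,0,0,0,0]
    - [-0.035,-0.017,-0.002,0,0,0,0]
    - [-0.035,-0.017,-0.002,0,0,0,0]
    - [-0.035,-0.017,-0.002,0,0,0,0]
    - [-0.035,-0.017,-0.002,0,0,0,0]

```text
time: 1.08
tool_pos: [0.4424, 0.2302, 0.2469]
tool_rot: [3.141, 0.0, 2.833]
contact_force: [-0.1, 1.8, 0.4]
opening: 0.0916
```

Call:
send_rows:
  series:
    - [0,0,0,0,0,0.123,0]
    - [0,0,0,0,0,0.123,0]
    - [0,0,0,0,0,0.123,0]
    - [0,0,0,0,0,0.123,0]
    - [0,0,0,0,0,0.123,0]

```text
time: 1.5
tool_pos: [0.4413, 0.2316, 0.2466]
tool_rot: [-3.141, -0.0, 2.211]
contact_force: [-0.4, 0.1, -0.4]
opening: 0.092
```

Call:
send_rows:
  series:
    - [0,0,0,0,0,0.123,0]
    - [0,0,0,0,0,0.123,0]
    - [0,0,0,0,0,0.123,0]
    - [0,0,0,0,0,0.123,0]
    - [0,0,0,0,0,0.123,0]

```text
time: 1.92
tool_pos: [0.4412, 0.2318, 0.2466]
tool_rot: [-3.141, 0.0, 1.597]
contact_force: [0.1, 0.3, -0.1]
opening: 0.0918
```

Call:
send_rows:
  series:
    - [0,0,0,0,0,0.122,0]
    - [0,0,0,0,0,0.122,0]
    - [0,0,0,0,0,0,0]
    - [0,0,0,0,0,0,0]

```text
time: 2.25
tool_pos: [0.4413, 0.2319, 0.2467]
tool_rot: [-3.141, 0.0, 1.362]
contact_force: [0.1, 0.5, 0.1]
opening: 0.0919
```

```bash
python3 - <<'E'
from h import *
np.set_printoptions(precision=4,suppress=True)
o=observe(); print(o['time'],o['tool_pos'],o['tool_rot'],o['qpos'])
d=cam('wrist'); save(d,'w1.png'); print(d['T'])
E
```

```text
2.25 [0.4413 0.2319 0.2467] [-3.1414  0.      1.3625] [0.3299 0.2776 1.5601 0.0001 1.304  0.5382]
[[ 0.9786 -0.1967 -0.0601  0.4569]
 [-0.2057 -0.9364 -0.2844  0.3071]
 [-0.0003  0.2907 -0.9568  0.4048]
 [ 0.      0.      0.      1.    ]]
```

View pics/w1.png

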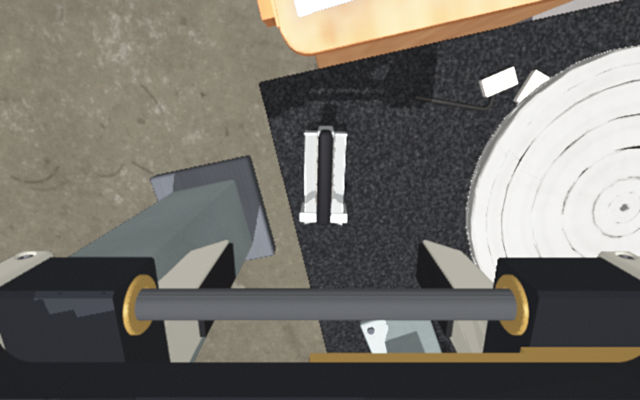

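The wrist view shows the scoop at (325,175) with its bar nearly vertical in the image. The mouth is at the bottom (v≈222) and the back plate at v≈130. I'll fit its pose.

```bash
python3 - <<'E'
from h import *
from meas import rect
np.set_printoptions(precision=4,suppress=True)
d=cam('wrist'); P=pts(d); save(d,'w1z.png',(250,90,400,250),3.7)
c=d['color'].astype(int); ok=(d['range_z']>0)
m=np.zeros((400,640),bool); m[110:240,290:360]=1
bar=m&ok&(c.max(-1)<70)&(P[...,2]>.062)
B=P[bar]; print('bar',len(B),rect(B[:,:2]),np.median(B[:,2]))
v,u=np.nonzero(bar); print(u.min(),u.max(),v.min(),v.max())
st=m&ok&(P[...,2]>.015)
S=P[st]; print('all',len(S),rect(S[:,:2]),S.min(0),S.max(0))
br=m&ok&(P[...,2]<.045)&(P[...,2]>.015)
S=P[br]; print('V',len(S),rect(S[:,:2]),S.min(0),S.max(0))
# ray of steel mask outline onto z=.029
bw=(m&(c.min(-1)>110)).astype(np.uint8)
cs,_=cv2.findContours(bw,cv2.RETR_EXTERNAL,cv2.CHAIN_APPROX_NONE)
Q=np.array([ray(d,*p[0],.029)[:2] for k in cs if len(k)>20 for p in k]); print('edge',rect(Q))
E
```

```text
bar 1220 (array([0.44 , 0.232]), (94.08477783203125, 13.520930290222168), 76.22941589355469) 0.07664535497851158
317 332 130 224
all 3836 (array([0.4385, 0.2238]), (111.16641998291016, 49.14396286010742), 75.550048828125) [0.4039 0.1653 0.0152] [0.4708 0.2787 0.0791]
V 2056 (array([0.4383, 0.2234]), (110.2781982421875, 49.01750946044922), 75.550048828125) [0.4039 0.1653 0.0152] [0.4708 0.2784 0.0445]
edge (array([0.4307, 0.2153]), (131.24676513671875, 65.77111053466797), 76.44223022460938)
```

View pics/w1z.png

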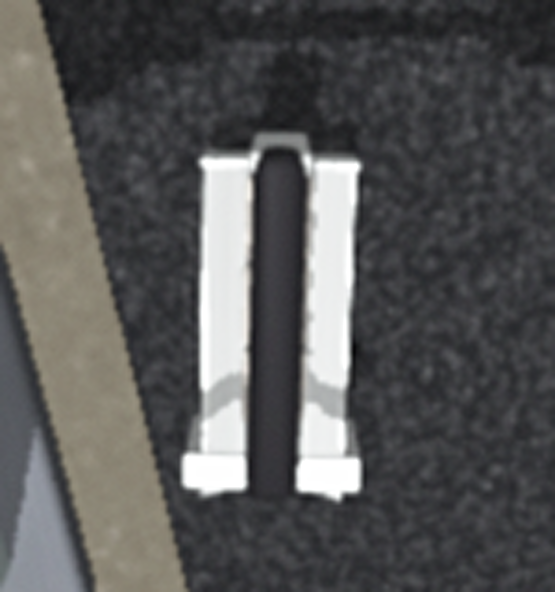

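Call:
send_rows:
  series:
    - [-0.031,0.0155,-0.004,0,0,0,0]
    - [-0.031,0.0155,-0.004,0,0,0,0]
    - [-0.031,0.0155,-0.004,0,0,0,0]
    - [-0.031,0.0155,-0.004,0,0,0,0]

```text
time: 2.68
tool_pos: [0.4759, 0.0964, 0.2629]
tool_rot: [3.141, -0.0, 1.362]
contact_force: [-0.3, 0.5, 0.0]
opening: 0.0917
```

Call:
send_rows:
  series:
    - [-0.031,0.0155,-0.004,0,0,0,0]
    - [-0.031,0.0155,-0.004,0,0,0,0]
    - [-0.031,0.0155,-0.004,0,0,0,0]
    - [0,0,0,0,0,0,0]

```text
time: 3.02
tool_pos: [0.5033, -0.0084, 0.2752]
tool_rot: [3.139, 0.002, 1.356]
contact_force: [0.8, -0.3, -0.1]
opening: 0.0916
```

```bash
python3 - <<'E'
from h import *
np.set_printoptions(precision=4,suppress=True)
o=observe(); print(o['time'],o['tool_pos'],o['tool_rot'],o['qpos'])
d=cam('wrist'); save(d,'w2.png'); print(d['T'])
np.savez('w2.npz',**d)
E
```

```text
3.0167 [ 0.5033 -0.0084  0.2752] [3.1392 0.002  1.3564] [-0.1677  0.2661  1.4965 -0.0022  1.3768  0.0472]
[[ 0.9773 -0.2031 -0.0598  0.519 ]
 [-0.2117 -0.9344 -0.2865  0.0672]
 [ 0.0023  0.2927 -0.9562  0.4332]
 [ 0.      0.      0.      1.    ]]
```

View pics/w2.png

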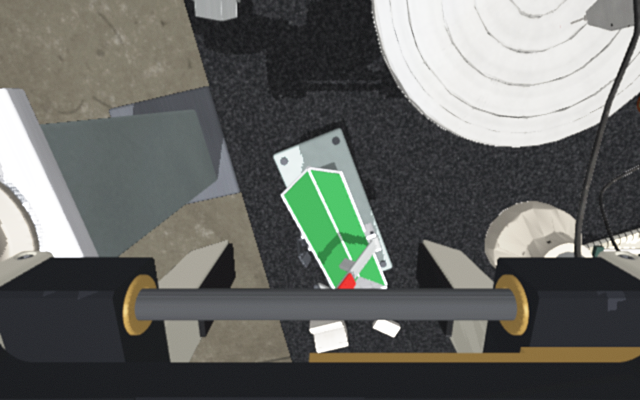

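The wrist view shows the trough's upper end at (312,170) and its fold running down to about (355,275). The gate arm and red pad are at (347,283). I'll fit the wall planes.

```bash
cat > rail.py <<'E'
from h import *
from scipy.optimize import least_squares
np.set_printoptions(precision=4,suppress=True)
def green(d,zmin=.02):
    P=pts(d); hsv=cv2.cvtColor(d['color'],cv2.COLOR_RGB2HSV)
    g=(hsv[...,0]>48)&(hsv[...,0]<78)&(hsv[...,1]>120)&(d['range_z']>0)
    g=cv2.erode(g.astype(np.uint8),np.ones((3,3)))>0
    Q=P[g]; return Q[(Q[:,0]>.4)&(Q[:,0]<.62)&(Q[:,1]>-.22)&(Q[:,1]<.06)&(Q[:,2]>zmin)&(Q[:,2]<.15)]
def fit(Q,yaw0=1.35):
    # rail pose: ox,oy,oz,yaw, slope .35: residual z = |y| wall
    def loc(p,Q):
        cy,sy=np.cos(p[3]),np.sin(p[3]); cs,ss=np.cos(p[4]),np.sin(p[4])
        X=np.array([cy*cs,sy*cs,ss]);Y=np.array([-sy,cy,0]);Z=np.cross(X,Y)
        return (Q-np.r_[p[0],p[1],p[2]])@np.c_[X,Y,Z]
    def res(p):
        L=loc(p[[0,1,2,3,4]],Q); return np.r_[(L[:,2]-np.abs(L[:,1]))/1.414, (p[0]-P0[0])*1e-0*np.cos(p[3])+(p[1]-P0[1])*np.sin(p[3])]
    c=Q.mean(0); P0=c-.08*np.array([np.cos(yaw0),np.sin(yaw0),.35]); P0[2]-=.014
    r=least_squares(res,np.r_[P0,yaw0,.35],loss='soft_l1',f_scale=.002)
    return r.x,loc(r.x,Q),np.sqrt(np.mean(res(r.x)**2))
if __name__=='__main__':
    Z=np.load('d.npz'); w=dict(np.load('w2.npz')); t={k[2:]:Z[k] for k in Z if k[0]=='t'}; s={k[2:]:Z[k] for k in Z if k[0]=='s'}
    for n,d in (('w',w),('t',t)):
        Q=green(d); p,L,e=fit(Q); 
        # slide origin along x so that z0=.036
        x=(.036-p[2])/np.sin(p[4]); X=np.array([np.cos(p[3])*np.cos(p[4]),np.sin(p[3])*np.cos(p[4]),np.sin(p[4])])
        o=p[:3]+x*X
        m=np.abs(L[:,1])<.006
        print(n,len(Q),p,e,'origin by height',o,'x range from it',L[:,0].min()-x,L[:,0].max()-x,'fold top',L[m,0].max()-x, 'y',L[:,1].min(),L[:,1].max(), 'fold end',p[:3]+X*L[m,0].max())
E
python3 rail.py
```

```text
w 4130 [ 0.5112 -0.1346  0.0453  1.7332  0.3498] 0.0004421880675366589 origin by height [ 0.5153 -0.1597  0.036 ] x range from it 0.006482241877034407 0.1735058566398557 fold top 0.17277761151067655 y -0.0258130446947122 0.026636744913013204 fold end [0.4891 0.0005 0.0952]
t 738 [ 0.5146 -0.1452  0.0407  1.7332  0.35  ] 0.0013649420122000757 origin by height [ 0.5167 -0.158   0.036 ] x range from it 0.005213519922159151 0.16960111310520765 fold top 0.15940311000163687 y -0.024225766907071372 0.023531127086477085 fold end [ 0.4925 -0.0103  0.0907]
```

Call:
send_rows:
  series:
    - [0.0277,-0.0141,0.003,0,0,0,0]
    - [0.0277,-0.0141,0.003,0,0,0,0]
    - [0.0277,-0.0141,0.003,0,0,0,0]
    - [0.0277,-0.0141,0.003,0,0,0,0]
    - [0.0277,-0.0141,0.003,0,0,0,0]

```text
time: 3.48
tool_pos: [0.4607, 0.1493, 0.2595]
tool_rot: [-3.141, -0.0, 1.361]
contact_force: [1.1, 0.3, -0.4]
opening: 0.0922
```

Call:
send_rows:
  series:
    - [0.0277,-0.0141,0.003,0,0,0,0]
    - [0.0277,-0.0141,0.003,0,0,0,0]
    - [0.0277,-0.0141,0.003,0,0,0,0]
    - [0,0,0,0,0,0.028,0]
    - [0,0,0,0,0,0,0]

```text
time: 3.9
tool_pos: [0.4365, 0.2395, 0.2504]
tool_rot: [-3.141, 0.0, 1.336]
contact_force: [-0.0, -1.0, -0.8]
opening: 0.0919
```

```bash
python3 - <<'E'
from h import *
from meas import rect
o=observe(); print(o['time'],o['tool_pos'],o['tool_rot'],o['qpos'])
d=cam('wrist'); P=pts(d); c=d['color'].astype(int)
m=(d['range_z']>0)&(c.max(-1)<70)&(P[...,2]>.062)&(P[...,2]<.085)&(abs(P[...,0]-.44)<.05)&(abs(P[...,1]-.23)<.07)
print(m.sum(),rect(P[m][:,:2]),np.median(P[m][:,2]))
E
```

```text
3.9 [0.4365 0.2395 0.2504] [-3.1407  0.0002  1.3358] [0.3475 0.2742 1.5544 0.0004 1.3139 0.5824]
1140 (array([0.4397, 0.2319]), (95.00508117675781, 13.114771842956543), 76.5473861694336) 0.07666346812434649
```

Call:
send_rows:
  series:
    - [-0.0067,0.0049,0.02,0,0,0,0]
    - [0,0,0.032,0,0,0,0]
    - [0,0,0.032,0,0,0,0]
    - [0,0,0.032,0,0,0,0]
    - [0,0,0.024,0,0,0,0]

```text
time: 4.37
tool_pos: [0.4404, 0.2286, 0.1087]
tool_rot: [-3.14, 0.001, 1.331]
contact_force: [0.1, -0.5, -0.3]
opening: 0.0914
```

Call:
send_rows:
  series:
    - [0,0,0.02,0,0,0,0]
    - [0,0,0.02,0,0,0,0]
    - [0,0,0.02,0,0,0,0]
    - [0,0,0,0,0,0,0]

```text
time: 4.7
tool_pos: [0.4392, 0.2282, 0.0477]
tool_rot: [-3.136, 0.003, 1.331]
contact_force: [0.0, 0.0, 0.0]
opening: 0.0916
```

Call:
send_rows:
  newtons: 35
  series:
    - [0,0,0,0,0,0,1]
    - [0,0,0,0,0,0,1]
    - [0,0,0,0,0,0,1]
    - [0,0,0,0,0,0,1]
    - [0,0,0,0,0,0,1]

```text
time: 5.12
tool_pos: [0.4418, 0.2298, 0.0517]
tool_rot: [3.14, -0.001, 1.331]
contact_force: [0.5, 0.1, -0.5]
opening: 0.0633
```

Call:
send_rows:
  series:
    - [0,0,0,0,0,0,1]
    - [0,0,0,0,0,0,1]
    - [0,0,0,0,0,0,1]
    - [0,0,0,0,0,0,1]
    - [0,0,0,0,0,0,1]

```text
time: 5.53
tool_pos: [0.4412, 0.2296, 0.0507]
tool_rot: [-3.142, -0.0, 1.331]
contact_force: [-0.7, 0.4, -0.8]
opening: 0.0298
```

Call:
send_rows:
  series:
    - [0,0,0,0,0,0,1]
    - [0,0,0,0,0,0,1]
    - [0,0,0,0,0,0,1]
    - [0,0,0,0,0,0,1]
    - [0,0,0,0,0,0,1]

```text
time: 5.95
tool_pos: [0.441, 0.2296, 0.0506]
tool_rot: [-3.141, 0.0, 1.331]
contact_force: [-1.6, 0.0, -1.8]
opening: 0.0148
```

```bash
python3 - <<'E'
from h import *
o=observe(); print(o)
E
```

```text
{'time': 5.95, 'qpos': array([3.25585649e-01, 5.12969678e-01, 1.81815873e+00, 1.60238914e-04,
       8.10990963e-01, 5.65488864e-01]), 'qvel': array([ 7.53359617e-04, -4.14192955e-05, -7.41578410e-04,  1.33276772e-03,
       -5.82248008e-04, -2.49963327e-04]), 'joint_efforts': array([-2.25028018e-01, -4.51659250e+01, -1.77116472e+01, -1.15766813e-02,
       -1.70000670e-01,  5.57747990e-04]), 'tool_pos': array([0.44101433, 0.2295618 , 0.05056634]), 'tool_rot': array([-3.14108571e+00,  1.84197114e-04,  1.33078276e+00]), 'contact_force': array([-1.55890165,  0.04030247, -1.79584238]), 'torque': array([-0.09324446,  0.16592341, -0.0296083 ]), 'opening': 0.014821727518067282}
```

Call:
send_rows:
  series:
    - [0,0,-0.006,0,0,0,1]
    - [0,0,-0.012,0,0,0,1]
    - [0,0,-0.018,0,0,0,1]
    - [0,0,-0.022,0,0,0,1]
    - [0,0,-0.022,0,0,0,1]

```text
time: 6.37
tool_pos: [0.4407, 0.2293, 0.1314]
tool_rot: [-3.14, 0.001, 1.331]
contact_force: [0.9, 0.0, -3.6]
opening: 0.0148
```

Call:
send_rows:
  series:
    - [0,0,-0.022,0,0,0,1]
    - [0,0,-0.022,0,0,0,1]
    - [0,0,-0.018,0,0,0,1]
    - [0,0,-0.012,0,0,0,1]
    - [0,0,-0.006,0,0,0,1]

```text
time: 6.78
tool_pos: [0.4417, 0.2297, 0.2127]
tool_rot: [3.139, -0.001, 1.331]
contact_force: [0.9, -1.0, -3.6]
opening: 0.0147
```

Call:
send_rows:
  series:
    - [0,0,0,0,0,-0.04,1]
    - [0,0,0,0,0,-0.08,1]
    - [0,0,0,0,0,-0.08,1]
    - [0,0,0,0,0,-0.08,1]
    - [0,0,0,0,0,-0.08,1]

```text
time: 7.2
tool_pos: [0.4407, 0.2294, 0.2101]
tool_rot: [-3.14, 0.0, 1.695]
contact_force: [-0.6, 0.1, -3.7]
opening: 0.0145
```

Call:
send_rows:
  series:
    - [0,0,0,0,0,-0.042,1]
    - [0,0,0,0,0,0,1]
    - [0,0,0,0,0,0,1]

```text
time: 7.45
tool_pos: [0.4409, 0.2294, 0.2103]
tool_rot: [-3.14, 0.0, 1.731]
contact_force: [-0.1, -0.3, -3.4]
opening: 0.0145
```

```bash
cat > plan.py <<'E'
from h import *
np.set_printoptions(precision=4,suppress=True)
yaw,sl=1.7332,.35; O=np.array([.5157,-.159,.036])
X=np.array([np.cos(yaw)*np.cos(sl),np.sin(yaw)*np.cos(sl),np.sin(sl)]);Y=np.array([-np.sin(yaw),np.cos(yaw),0]);Z=np.cross(X,Y)
V=np.c_[X,Y,Z]
lip=np.array([-.0609,0,.0431])
def cur():
    o=observe(); return o['tool_pos'],R.from_euler('xyz',o['tool_rot']).as_matrix(),o
def railc(p): return V.T@(p-O)
if __name__=='__main__':
    p,M,o=cur(); L=p+M@lip
    print(o['time'],p,o['tool_rot'],o['contact_force'],o['qpos'])
    print('lip',L,'in rail',railc(L))
    G=O+V@np.array([.165,0,.006]); print('goal',G, 'd tool',M.T@(G-L),'yaw turn(tool z)',-(yaw-o['tool_rot'][2]))
E
python3 plan.py; python3 -c "
from h import *
d=cam('wrist'); save(d,'w3.png'); d=cam('scene'); save(d,'s3.png',(150,100,450,330),2.6)"
```

```text
7.45 [0.4409 0.2294 0.2103] [-3.1405  0.0002  1.7313] [-0.0554 -0.2794 -3.408 ] [0.3255 0.3062 1.6245 0.     1.212  0.165 ]
lip [0.4506 0.1693 0.1672] in rail [0.3592 0.0112 0.0085]
goal [ 0.491  -0.0081  0.0982] d tool [-0.1815  0.0116  0.069 ] yaw turn(tool z) -0.0019116829905574395
```

View pics/w3.png

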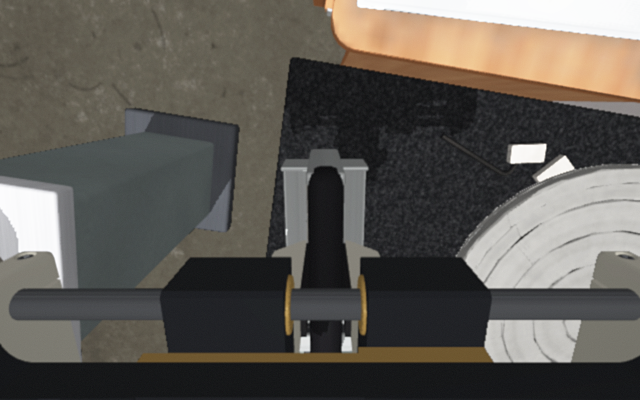

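View pics/s3.png

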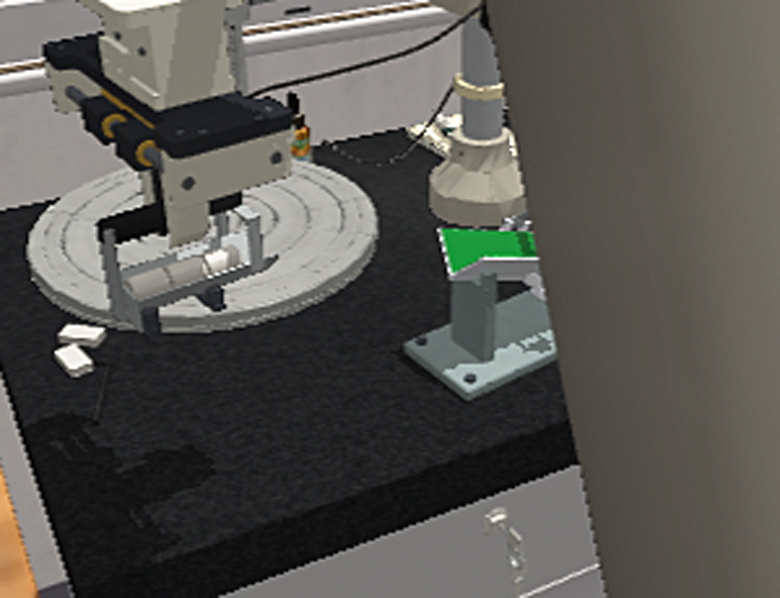

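The scene view shows the scoop held level with all three rollers in it. The wrist view shows the scoop's back rim at (325,165). Next I'll check the scoop's position in the hand.

```bash
python3 - <<'E'
from plan import *
d=cam('wrist'); P=pts(d); p,M,o=cur()
T=(P-p)@M
m=np.zeros((400,640),bool); m[140:255,265:385]=1
m&=(d['range_z']>0)&(T[...,2]>0.0)&(T[...,2]<.06)&(abs(T[...,1])<.04)
Q=T[m]; print(len(Q),Q.min(0),Q.max(0))
for v in (175,190,205,220,235):
    k=m[v]; q=T[v][k]; u=np.nonzero(k)[0]; print(v,u.min(),u.max(),q[0],q[-1])
for u in (290,300,350,360):
    k=np.nonzero(m[:,u])[0]; print(u,k.min(),T[k.min(),u],T[k.min()+4,u])
E
```

```text
4088 [-0.0055 -0.0245  0.0002] [0.0489 0.0214 0.0427]
175 284 365 [ 0.0374 -0.0228  0.0214] [0.037  0.0203 0.0231]
190 284 364 [ 0.029  -0.0232  0.0219] [0.0293 0.0198 0.0211]
205 285 364 [ 0.0206 -0.0229  0.0218] [0.0205 0.0202 0.0221]
220 285 364 [ 0.012  -0.0231  0.0215] [0.0115 0.0206 0.023 ]
235 286 363 [ 0.003  -0.0229  0.0217] [0.0031 0.0202 0.0217]
290 159 [ 0.0426 -0.0214  0.0404] [ 0.0425 -0.0202  0.0285]
300 159 [ 0.0424 -0.0157  0.0416] [ 0.0425 -0.0148  0.0286]
350 159 [0.0426 0.0133 0.0405] [0.0425 0.0125 0.0285]
360 159 [0.0426 0.0191 0.0403] [0.0424 0.018  0.0289]
```

Call:
send_rows:
  series:
    - [-0.005,0.0015,0,0,0,0,1]
    - [-0.01,0.0015,0,0,0,0,1]
    - [-0.015,0.0015,0,0,0,0,1]
    - [-0.02,0.0015,0,0,0,0,1]
    - [-0.022,0.0015,0,0,0,0,1]

```text
time: 8.02
tool_pos: [0.4605, 0.1586, 0.2107]
tool_rot: [3.141, 0.0, 1.733]
contact_force: [0.4, -0.8, -4.3]
opening: 0.0147
```

Call:
send_rows:
  series:
    - [-0.022,0.0015,0,0,0,0,1]
    - [-0.022,0.0015,0,0,0,0,1]
    - [-0.02,0.0015,0,0,0,0,1]
    - [-0.017,0,0,0,0,0,1]
    - [-0.013,0,0,0,0,0,1]

```text
time: 8.43
tool_pos: [0.4802, 0.0653, 0.2108]
tool_rot: [3.141, 0.001, 1.731]
contact_force: [0.1, -0.2, -2.9]
opening: 0.0149
```

Call:
send_rows:
  series:
    - [-0.009,0,0,0,0,-0.002,1]
    - [-0.0046,0,0,0,0,0,1]
    - [-0.002,0,0,0,0,0,1]
    - [0,0,0,0,0,0,1]
    - [0,0,0,0,0,0,1]

```text
time: 8.85
tool_pos: [0.4823, 0.0527, 0.2107]
tool_rot: [3.142, -0.0, 1.735]
contact_force: [-0.0, 0.6, -3.6]
opening: 0.0145
```

```bash
sed -i 's/\.5157/.5165/' plan.py; python3 plan.py; python3 -c "
from h import *
d=cam('wrist'); save(d,'w4.png')
d=cam('top'); save(d,'t4.png',(220,130,460,270),3.3)"
```

```text
8.85 [0.4823 0.0527 0.2107] [ 3.1416 -0.0003  1.735 ] [-0.0111  0.5959 -3.645 ] [-0.0495  0.2838  1.6554  0.0004  1.2025 -0.2139]
lip [ 0.4923 -0.0074  0.1676] in rail [ 0.1894 -0.0006  0.071 ]
goal [ 0.4918 -0.0081  0.0982] d tool [-0.0006 -0.0006  0.0694] yaw turn(tool z) 0.0018351515909569294
```

View pics/w4.png

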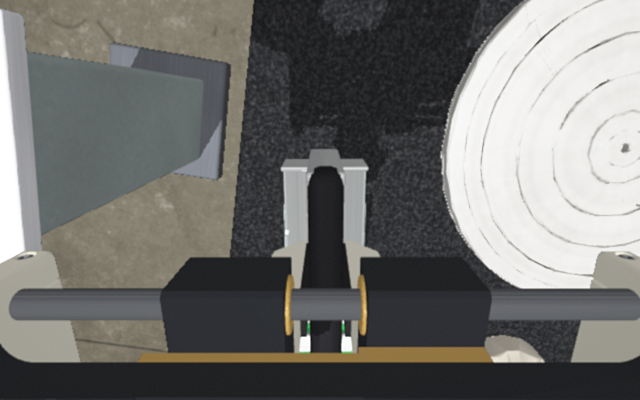

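View pics/t4.png

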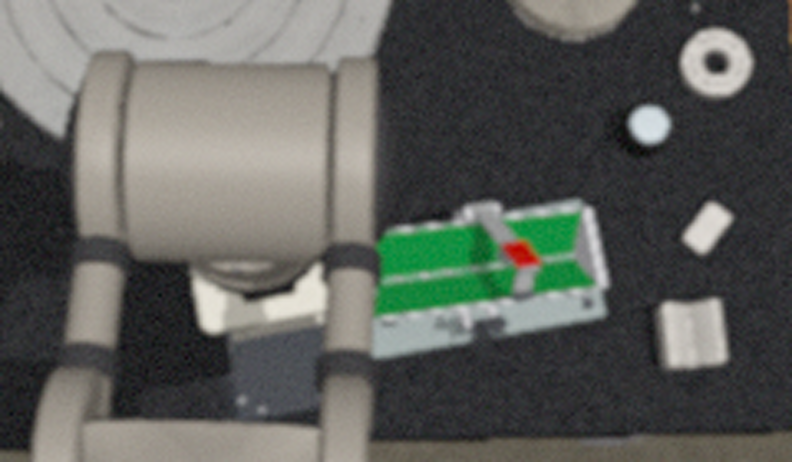

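The wrist view shows green just visible under the jaws at (325,330). The top view shows the trough clear, with the gate open at crop (520,252). Now I'll lower to 5 mm above the pour height.

Call:
send_rows:
  series:
    - [0,-0.0005,0.008,0,0,0.002,1]
    - [0,0,0.013,0,0,0,1]
    - [0,0,0.016,0,0,0,1]
    - [0,0,0.013,0,0,0,1]
    - [0,0,0.008,0,0,0,1]

```text
time: 9.37
tool_pos: [0.4809, 0.0527, 0.1508]
tool_rot: [-3.139, -0.001, 1.733]
contact_force: [-0.2, -0.5, -2.7]
opening: 0.0146
```

Call:
send_rows:
  series:
    - [0,0,0.004,0,0,0,1]
    - [0,0,0.002,0,0,0,1]
    - [0,0,0,0,0,0,1]
    - [0,0,0,0,0,0,1]

```text
time: 9.7
tool_pos: [0.4823, 0.0523, 0.1472]
tool_rot: [3.141, 0.0, 1.733]
contact_force: [0.4, 1.0, -3.6]
opening: 0.015
```

```bash
python3 plan.py; python3 -c "
from h import *
d=cam('scene'); save(d,'s5.png',(200,100,450,290),3.1)"
```

```text
9.7 [0.4823 0.0523 0.1472] [3.1405 0.0001 1.7329] [ 0.4108  0.9743 -3.572 ] [-0.0502  0.3532  1.7493  0.0001  1.038  -0.2124]
lip [ 0.4922 -0.0078  0.1041] in rail [ 0.1672 -0.0005  0.0115]
goal [ 0.4918 -0.0081  0.0982] d tool [-0.0002 -0.0005  0.0059] yaw turn(tool z) -0.00030491043762426173
```

View pics/s5.png

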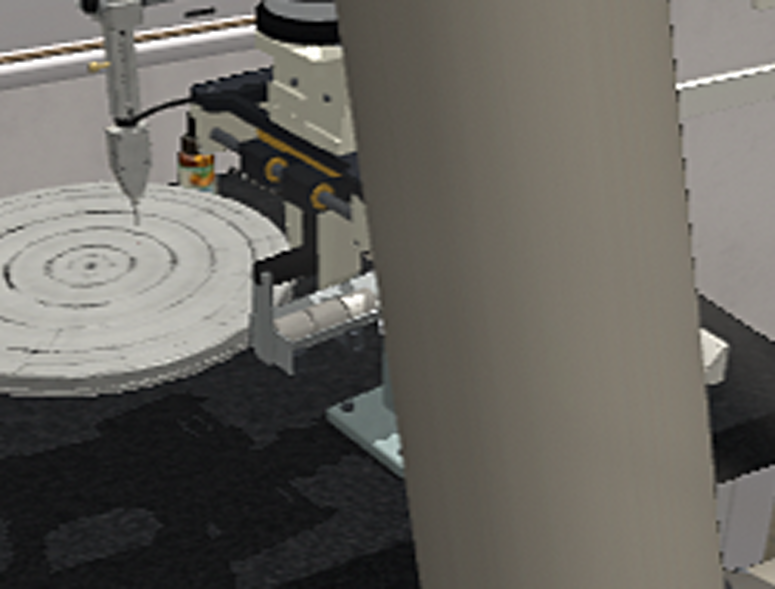

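Call:
send_rows:
  series:
    - [-0.0013,0,-0.0003,0,0.03,0,1]
    - [-0.0013,0,-0.0003,0,0.03,0,1]
    - [-0.0013,0,-0.0003,0,0.03,0,1]
    - [-0.0013,0,-0.0008,0,0.03,0,1]
    - [-0.0013,0,-0.0018,0,0.03,0,1]

```text
time: 10.17
tool_pos: [0.4834, 0.0454, 0.1504]
tool_rot: [3.14, -0.151, 1.733]
contact_force: [0.5, -0.4, -4.1]
opening: 0.0146
```

```bash
python3 plan.py
```

```text
10.1667 [0.4834 0.0454 0.1504] [ 3.1401 -0.1509  1.7333] [ 0.4775 -0.3744 -4.0783] [-0.1602  0.3635  1.7343  0.1616  1.0959 -0.4003]
lip [ 0.4921 -0.0076  0.0987] in rail [ 0.1655 -0.0004  0.0063]
goal [ 0.4918 -0.0081  0.0982] d tool [-0.0004 -0.0004  0.0004] yaw turn(tool z) 7.162689872908246e-05
```

Call:
send_rows:
  series:
    - [-0.0013,0,-0.0018,0,0.03,0,1]
    - [-0.0013,0,-0.0018,0,0.03,0,1]
    - [-0.0013,0,-0.0018,0,0.03,0,1]
    - [-0.0013,0,-0.0018,0,0.03,0,1]
    - [-0.0013,0,-0.0018,0,0.03,0,1]

```text
time: 10.58
tool_pos: [0.4849, 0.037, 0.1581]
tool_rot: [3.14, -0.3, 1.734]
contact_force: [-0.3, 0.4, -3.6]
opening: 0.0146
```

Call:
send_rows:
  series:
    - [-0.0013,0,-0.0018,0,0.03,0,1]
    - [-0.0013,0,-0.0018,0,0.03,0,1]
    - [-0.0013,0,-0.0018,0,0.03,0,1]
    - [-0.0013,0,-0.0018,0,0.03,0,1]
    - [-0.0013,0,-0.0018,0,0.03,0,1]

```text
time: 11.0
tool_pos: [0.4864, 0.0279, 0.1641]
tool_rot: [3.14, -0.451, 1.734]
contact_force: [0.4, 0.4, -0.7]
opening: 0.0147
```

```bash
python3 plan.py; python3 -c "
from h import *
d=cam('top'); save(d,'t6.png',(220,130,460,270),3.3)"
```

```text
11.0 [0.4864 0.0279 0.1641] [ 3.1395 -0.4509  1.7339] [ 0.3518  0.4171 -0.7133] [-0.3588  0.4293  1.674   0.4045  1.2961 -0.6834]
lip [ 0.4923 -0.0076  0.0988] in rail [ 0.1655 -0.0006  0.0064]
goal [ 0.4918 -0.0081  0.0982] d tool [-0.0006 -0.0006  0.0004] yaw turn(tool z) 0.0006575236860464351
```

View pics/t6.png

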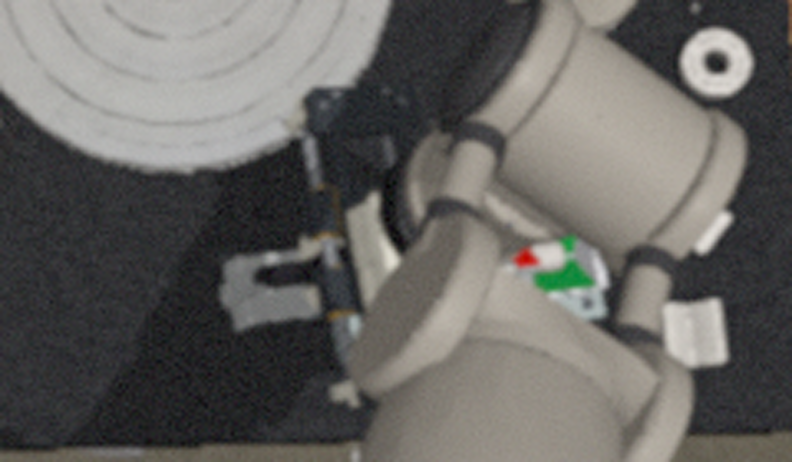

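The top view shows a bright roller at crop (548,255) just past the red pad, and the weight on the wrist has dropped. I'll continue to about 41°.

Call:
send_rows:
  series:
    - [-0.0013,0,-0.0018,0,0.03,0,1]
    - [-0.0013,0,-0.0018,0,0.03,0,1]
    - [-0.0013,0,-0.0018,0,0.03,0,1]
    - [-0.0013,0,-0.0018,0,0.03,0,1]
    - [-0.0013,0,-0.0018,0,0.03,0,1]

```text
time: 11.47
tool_pos: [0.4876, 0.018, 0.1681]
tool_rot: [3.141, -0.603, 1.733]
contact_force: [-0.7, 0.6, -1.5]
opening: 0.0151
```

Call:
send_rows:
  series:
    - [-0.0013,0,-0.0018,0,0.03,0,1]
    - [-0.0013,0,-0.0018,0,0.03,0,1]
    - [-0.0013,0,-0.0018,0,0.03,0,1]
    - [-0.0013,0,-0.0018,0,0.03,0,1]
    - [-0.0013,0,-0.0018,0,0.03,0,1]

```text
time: 11.88
tool_pos: [0.4893, 0.0076, 0.1712]
tool_rot: [3.141, -0.753, 1.733]
contact_force: [-0.0, -0.1, -2.0]
opening: 0.0148
```

Call:
send_rows:
  series:
    - [0,0,0,0,0,0,1]
    - [0,0,0,0,0,0,1]
    - [0,0,0,0,0,0,1]
    - [0,0,0,0,0,0,1]
    - [0,0,0,0,0,0,1]

```text
time: 12.3
tool_pos: [0.4891, 0.0082, 0.1714]
tool_rot: [3.141, -0.75, 1.734]
contact_force: [0.2, -0.0, -1.2]
opening: 0.0145
```

```bash
python3 plan.py; python3 -c "
from h import *
d=cam('top'); save(d,'t7.png',(220,130,460,270),3.3)
d=cam('wrist'); save(d,'w7.png')"
```

```text
12.3 [0.4891 0.0082 0.1714] [ 3.141  -0.7496  1.7339] [ 0.2083 -0.0275 -1.2423] [-0.5101  0.5561  1.6004  0.5631  1.5197 -0.8601]
lip [ 0.4916 -0.0068  0.0984] in rail [ 0.1662 -0.0001  0.0057]
goal [ 0.4918 -0.0081  0.0982] d tool [-0.001  -0.0001 -0.0007] yaw turn(tool z) 0.0006561348335671902
```

View pics/t7.png

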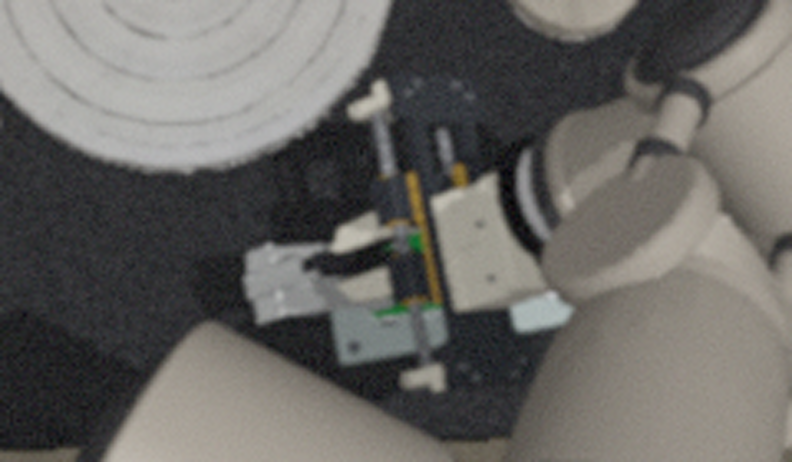

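View pics/w7.png

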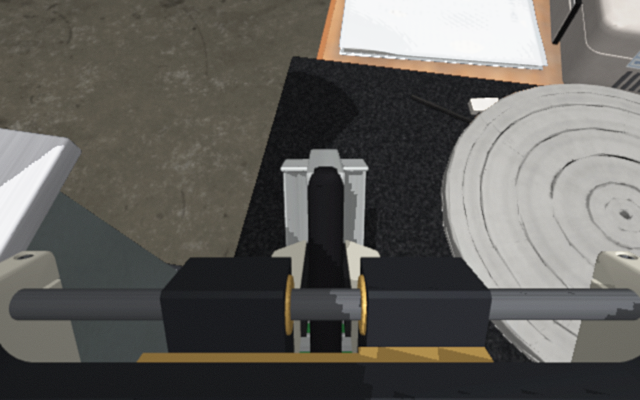

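The wrist load is back to scoop-only (about 1.2–2 N, against 3.6 N before), so all three rollers have left. I'll back the scoop out along its own fold and level it.

Call:
send_rows:
  series:
    - [0.01,0,0,0,0,0,1]
    - [0.018,0,0,0,0,0,1]
    - [0.022,0,0,0,0,0,1]
    - [0.022,0,0,0,0,0,1]
    - [0.015,0,0,0,0,0,1]

```text
time: 12.82
tool_pos: [0.4785, 0.0724, 0.2323]
tool_rot: [3.14, -0.75, 1.735]
contact_force: [0.8, -0.5, -2.6]
opening: 0.0145
```

Call:
send_rows:
  series:
    - [0,0,0,0,-0.1,0,1]
    - [0,0,0,0,-0.1,0,1]
    - [0,0,0,0,-0.1,0,1]
    - [0,0,0,0,-0.1,0,1]
    - [0,0,0,0,-0.1,0,1]

```text
time: 13.23
tool_pos: [0.4789, 0.0709, 0.2316]
tool_rot: [3.139, -0.245, 1.733]
contact_force: [0.5, 0.4, -2.4]
opening: 0.0146
```

Call:
send_rows:
  series:
    - [0,0,0,0,-0.1,0,1]
    - [0,0,0,0,-0.1,0,1]
    - [0,0,0,0,-0.05,0,1]
    - [0,0,0,0,0,0,1]
    - [0,0,0,0,0,0,1]

```text
time: 13.65
tool_pos: [0.4783, 0.0719, 0.2307]
tool_rot: [-3.141, -0.002, 1.735]
contact_force: [0.2, 0.1, -2.9]
opening: 0.0146
```

```bash
python3 plan.py; python3 -c "
from h import *
d=cam('top'); save(d,'t8.png',(220,130,460,270),3.3)
d=cam('wrist'); save(d,'w8.png')"
```

```text
13.65 [0.4783 0.0719 0.2307] [-3.1415 -0.002   1.7348] [ 0.1551  0.1461 -2.941 ] [-0.0108  0.2631  1.6258  0.002   1.2532 -0.1755]
lip [0.4882 0.0119 0.1875] in rail [0.2146 0.0003 0.0829]
goal [ 0.4918 -0.0081  0.0982] d tool [-0.0204  0.0002  0.0892] yaw turn(tool z) 0.0016475478427189216
```

View pics/t8.png

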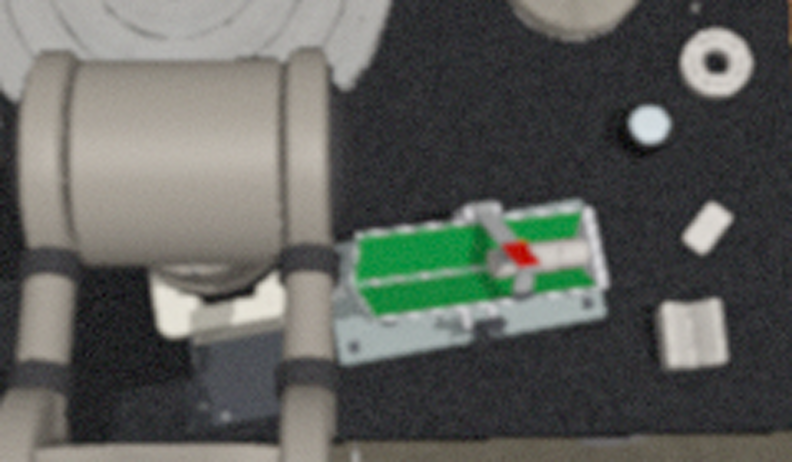

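View pics/w8.png

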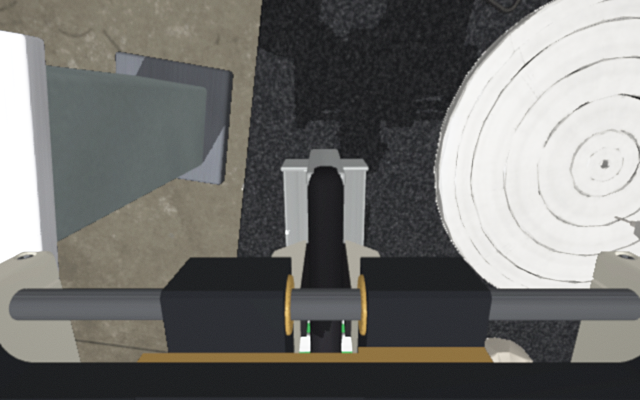

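The top view shows three rollers in one line from the end stop (590,250) to about (495,262) in the crop, which matches a 72 mm row. Now I'll take the scoop back to its original spot.

Call:
send_rows:
  series:
    - [0.027,-0.0018,0,0,0,0,1]
    - [0.027,-0.0018,0,0,0,0,1]
    - [0.027,-0.0018,0,0,0,0,1]
    - [0.027,-0.0018,0,0,0,0,1]
    - [0.027,-0.0018,0,0,0,0,1]

```text
time: 14.17
tool_pos: [0.4481, 0.2027, 0.2303]
tool_rot: [-3.141, -0.001, 1.73]
contact_force: [0.5, -0.2, -1.3]
opening: 0.0149
```

Call:
send_rows:
  series:
    - [0.0267,-0.002,0.02,0,0,0.101,1]
    - [0,0,0.02,0,0,0.101,1]
    - [0,0,0.02,0,0,0.101,1]
    - [0,0,0.02,0,0,0.101,1]
    - [0,0,0.02,0,0,0,1]

```text
time: 14.58
tool_pos: [0.4422, 0.2278, 0.1294]
tool_rot: [-3.14, -0.001, 1.322]
contact_force: [-0.0, 0.4, -2.4]
opening: 0.0145
```

Call:
send_rows:
  series:
    - [0,0,0.025,0,0,0,1]
    - [0,0,0.02,0,0,0,1]
    - [0,0,0.01,0,0,0,1]
    - [0,0,0,0,0,0,1]
    - [0,0,0,0,0,0,1]

```text
time: 15.0
tool_pos: [0.4424, 0.228, 0.0756]
tool_rot: [-3.141, -0.0, 1.327]
contact_force: [-0.4, 0.1, -1.2]
opening: 0.0145
```

```bash
python3 plan.py
```

```text
15.0 [0.4424 0.228  0.0756] [-3.1408 -0.0001  1.3274] [-0.3882  0.1249 -1.1949] [0.3215 0.474  1.795  0.0006 0.8733 0.5645]
lip [0.4276 0.1689 0.0325] in rail [ 0.3163  0.0347 -0.1192]
goal [ 0.4918 -0.0081  0.0982] d tool [-0.1563  0.1048 -0.0659] yaw turn(tool z) -0.405779813495015
```

Within 2 mm of the original place, so I'll lower the last 25 mm gently.

Call:
send_rows:
  series:
    - [0,0,0.01,0,0,0,1]
    - [0,0,0.008,0,0,0,1]
    - [0,0,0.004,0,0,0,1]
    - [0,0,0.002,0,0,0,1]
    - [0,0,0,0,0,0,1]

```text
time: 15.42
tool_pos: [0.4417, 0.2285, 0.0511]
tool_rot: [-3.141, 0.0, 1.329]
contact_force: [-0.1, -0.3, -2.4]
opening: 0.0148
```

Call:
send_rows:
  series:
    - [0,0,0.001,0,0,0,1]
    - [0,0,0,0,0,0,1]
    - [0,0,0,0,0,0,1]

```text
time: 15.67
tool_pos: [0.4421, 0.2286, 0.0507]
tool_rot: [3.141, -0.0, 1.329]
contact_force: [0.4, 0.6, -1.8]
opening: 0.0148
```

Call:
send_rows:
  series:
    - [0,0,0.0005,0,0,0,1]
    - [0,0,0,0,0,0,1]
    - [0,0,0,0,0,0,1]

```text
time: 15.92
tool_pos: [0.4422, 0.2287, 0.0505]
tool_rot: [3.141, -0.001, 1.329]
contact_force: [-0.9, -0.3, 3.7]
opening: 0.0146
```

Call:
send_rows:
  series:
    - [0,0,0.0005,0,0,0,1]
    - [0,0,0,0,0,0,1]
    - [0,0,0,0,0,0,1]

```text
time: 16.17
tool_pos: [0.4422, 0.2287, 0.0504]
tool_rot: [3.141, -0.001, 1.329]
contact_force: [-3.0, -1.2, 8.7]
opening: 0.0147
```

Call:
send_rows:
  series:
    - [0,0,0.0005,0,0,0,1]
    - [0,0,0,0,0,0,1]
    - [0,0,0,0,0,0,1]

```text
time: 16.42
tool_pos: [0.4422, 0.2287, 0.0504]
tool_rot: [3.14, -0.001, 1.329]
contact_force: [-4.7, -1.3, 14.6]
opening: 0.0151
```

It's standing on the plate. I'll ease off the pressing, then release.

Call:
send_rows:
  series:
    - [0,0,-0.0012,0,0,0,1]
    - [0,0,0,0,0,0,1]
    - [0,0,0,0,0,0,0.8]
    - [0,0,0,0,0,0,0.7]
    - [0,0,0,0,0,0,0.5]

```text
time: 16.83
tool_pos: [0.442, 0.2285, 0.05]
tool_rot: [-3.142, 0.0, 1.329]
contact_force: [-0.8, -0.8, 0.2]
opening: 0.0274
```

Call:
send_rows:
  series:
    - [0,0,0,0,0,0,0.3]
    - [0,0,0,0,0,0,0.3]
    - [0,0,0,0,0,0,0.3]
    - [0,0,0,0,0,0,0.3]
    - [0,0,0,0,0,0,0.3]

```text
time: 17.25
tool_pos: [0.442, 0.2285, 0.0502]
tool_rot: [3.142, -0.0, 1.329]
contact_force: [0.2, 0.3, 0.0]
opening: 0.0601
```

Call:
send_rows:
  series:
    - [0,0,-0.005,0,0,0,0.3]
    - [0,0,-0.01,0,0,0,0.3]
    - [0,0,-0.02,0,0,0,0.3]
    - [0,0,-0.03,0,0,0,0.3]
    - [0,0,-0.035,0,0,0,0.3]

```text
time: 17.67
tool_pos: [0.441, 0.2281, 0.151]
tool_rot: [-3.139, 0.001, 1.329]
contact_force: [1.1, -0.1, 0.3]
opening: 0.0643
```

Call:
send_rows:
  series:
    - [0,0,-0.035,0,0,0,0.3]
    - [0,0,-0.035,0,0,0,0.3]
    - [0,0,-0.03,0,0,0,0.3]
    - [0,0,0,0,0,0,1]
    - [0,0,0,0,0,0,1]

```text
time: 18.08
tool_pos: [0.4426, 0.2287, 0.2528]
tool_rot: [3.137, -0.003, 1.329]
contact_force: [0.3, -0.1, -0.5]
opening: 0.0549
```

```bash
python3 plan.py; python3 -c "
from h import *
d=cam('top'); save(d,'t9.png',(195,140,465,270),2.9)
d=cam('wrist'); save(d,'w9.png')
d=cam('scene'); save(d,'s9.png',(180,130,450,310),2.9); np.savez('s9.npz',**d)"
```

```text
18.0833 [0.4426 0.2287 0.2528] [ 3.1372 -0.0029  1.3289] [ 0.2575 -0.1446 -0.4791] [0.323  0.2695 1.5542 0.0001 1.3127 0.5649]
lip [0.4282 0.1697 0.2095] in rail [0.3776 0.034  0.0469]
goal [ 0.4918 -0.0081  0.0982] d tool [-0.1577  0.1038  0.1113] yaw turn(tool z) -0.4043153279266005
```

View pics/t9.png

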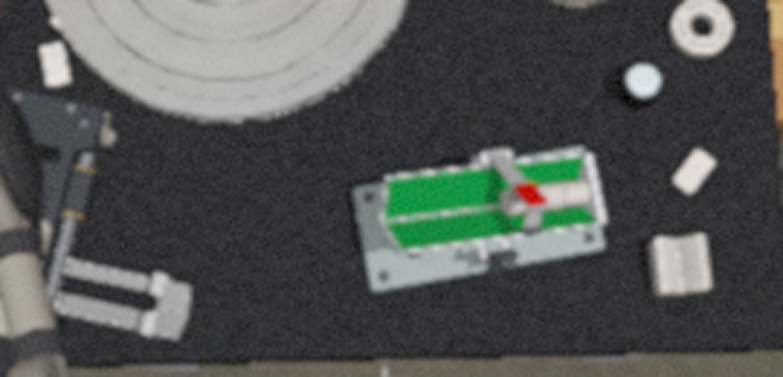

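View pics/s9.png

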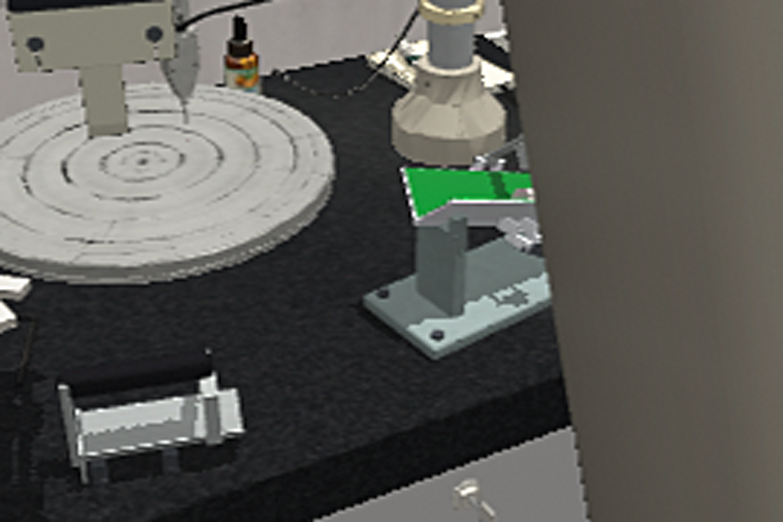

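View pics/w9.png

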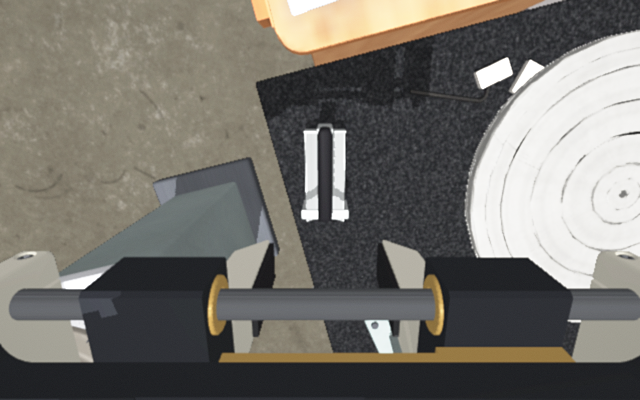

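The scoop stands upright and empty at its original spot, and the top view shows the row unchanged. Next is the gate: check the pad position in the rail frame and compute the approach.

```bash
cat > gate.py <<'E'
from plan import *
Rg=np.c_[-Y,-X,-Z]
def to(x,y,z):
    p,M,o=cur(); G=O+V@np.array([x,y,z])/1000
    return G,M.T@(G-p),R.from_matrix(M.T@Rg).as_rotvec()
if __name__=='__main__':
    import sys
    p,M,o=cur(); print(o['time'],p,o['tool_rot'],o['contact_force'],'rail mm',railc(p)*1000)
    for a in sys.argv[1:]:
        q=[float(t) for t in a.split(',')]; G,dt,rv=to(*q); print(a,'world',G,'tool d',dt,'turn',rv)
E
python3 gate.py 83,0,115; python3 - <<'E'
from gate import *
d=cam('top'); P=pts(d); hsv=cv2.cvtColor(d['color'],cv2.COLOR_RGB2HSV)
r=((hsv[...,0]<8)|(hsv[...,0]>172))&(hsv[...,1]>150)&(hsv[...,2]>100)&(d['range_z']>0)&(P[...,0]>0.4)&(P[...,0]<.6)&(abs(P[...,1]+.1)<.06)
q=(P[r]-O)@V*1000; print(r.sum(),q.mean(0),q.min(0),q.max(0))
a=.75; print('pred',-36+62*np.cos(a)-7*np.sin(a),33+62*np.sin(a)+7*np.cos(a))
# row of rollers: bright pixels inside trough
c=d['color'].astype(int); L=(P-O)@V*1000
m=(d['range_z']>0)&(abs(L[...,1])<14)&(L[...,0]>-5)&(L[...,0]<175)&(L[...,2]>16)&(L[...,2]<30)
q=L[m]; print(m.sum(),q.min(0),q.max(0),np.median(q,0)); print(np.histogram(q[:,0],bins=range(-5,180,10)))
E
```

```text
18.2333 [0.4412 0.2282 0.2493] [-3.1398  0.0011  1.3288] [ 0.4302 -0.4378  0.03  ] rail mm [443.5043  11.712   65.1446]
83,0,115 world [ 0.5103 -0.121   0.1725] tool d [-0.3224  0.1509  0.0769] turn [0.3083 0.206  1.1535]
38 [85.7656  5.6375 81.2723] [77.1652 -1.5566 74.7589] [91.5328 13.6181 89.9424]
pred 4.593238550013557 80.38342520356346
197 [ -3.9113 -13.9304  16.1308] [118.0421  13.8407  29.8424] [21.723   1.0166 22.3551]
(array([50, 28, 31, 34, 27,  0,  5, 20,  1,  0,  0,  0,  1,  0,  0,  0,  0,
        0]), array([ -5,   5,  15,  25,  35,  45,  55,  65,  75,  85,  95, 105, 115,
       125, 135, 145, 155, 165, 175]))
```

Call:
send_rows:
  series:
    - [-0.032,0.015,0,0,0,0,1]
    - [-0.032,0.015,0,0,0,0,1]
    - [-0.032,0.015,0,0,0,0,1]
    - [-0.032,0.015,0,0,0,0,1]
    - [-0.032,0.015,0,0,0,0,1]

```text
time: 18.7
tool_pos: [0.4759, 0.0537, 0.2491]
tool_rot: [-3.139, 0.0, 1.329]
contact_force: [0.7, 0.7, 0.5]
opening: 0.0062
```

Call:
send_rows:
  series:
    - [-0.032,0.015,0,0,0,0,1]
    - [-0.032,0.015,0,0,0,0,1]
    - [-0.032,0.015,0,0,0,0,1]
    - [-0.032,0.015,0,0,0,0,1]
    - [-0.032,0.015,0,0,0,0,1]

```text
time: 19.12
tool_pos: [0.5104, -0.1198, 0.2489]
tool_rot: [-3.139, -0.0, 1.329]
contact_force: [1.3, 0.8, 0.3]
opening: 0.0005
```

Call:
send_rows:
  series:
    - [0,0,0,0,0,0.117,1]
    - [0,0,0,0,0,0.117,1]
    - [0,0,0,0,0,0.117,1]
    - [0,0,0,0,0,0.117,1]
    - [0,0,0,0,0,0.117,1]

```text
time: 19.53
tool_pos: [0.5103, -0.1182, 0.2487]
tool_rot: [-3.139, 0.001, 0.738]
contact_force: [-0.2, -0.3, 0.2]
opening: 0.0004
```

Call:
send_rows:
  series:
    - [0,0,0,0,0,0.117,1]
    - [0,0,0,0,0,0.117,1]
    - [0,0,0,0,0,0.117,1]
    - [0,0,0,0,0,0.117,1]
    - [0,0,0,0,0,0.117,1]

```text
time: 19.95
tool_pos: [0.5104, -0.118, 0.2488]
tool_rot: [-3.14, 0.002, 0.153]
contact_force: [-0.1, 0.2, 0.3]
opening: 0.0003
```

Call:
send_rows:
  series:
    - [0,0,0,0.117,0,0,1]
    - [0,0,0,0.117,0,0,1]
    - [0,0,0,0.117,0,0,1]
    - [0,0,0,0,0,0,1]
    - [0,0,0,0,0,0,1]

```text
time: 20.37
tool_pos: [0.5104, -0.1193, 0.2482]
tool_rot: [-2.79, 0.003, 0.156]
contact_force: [-1.3, 0.0, -1.0]
opening: 0.0005
```

```bash
python3 gate.py 84,0,110; python3 -c "
from h import *
print(observe()['opening'],observe()['qpos'])
d=cam('wrist'); save(d,'w10.png')"
```

```text
20.3667 [ 0.5104 -0.1193  0.2482] [-2.79    0.0034  0.1561] [-1.2538  0.0085 -0.9514] rail mm [110.4382  -0.4273 185.5354]
84,0,110 world [ 0.5098 -0.1184  0.1681] tool d [-0.0002  0.0266  0.0755] turn [-0.0016  0.001  -0.0071]
0.0004915257685847049 [-0.53955221  0.43340743  1.37773175  0.26547942  1.56405086  0.84264094]
```

View pics/w10.png

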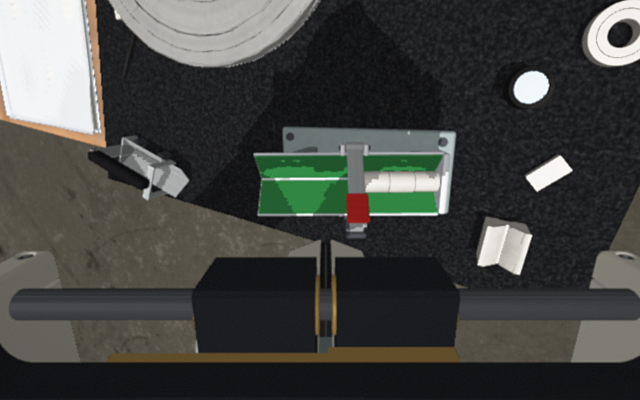

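The wrist view shows the three rollers in one row at (365–440,182) against the stop, the red pad at (357,208) on the open gate, and the scoop at (145,170). Now to the spot above the pad.

Call:
send_rows:
  series:
    - [0,0.009,0.02,0,0,-0.007,1]
    - [0,0.009,0.02,0,0,0,1]
    - [0,0.0086,0.02,0,0,0,1]
    - [0,0,0.015,0,0,0,1]
    - [0,0,0,0,0,0,1]

```text
time: 20.83
tool_pos: [0.5092, -0.1148, 0.1683]
tool_rot: [-2.789, 0.002, 0.168]
contact_force: [0.0, 0.6, -0.1]
opening: 0.0005
```

```bash
python3 gate.py 84,0,86; python3 -c "
from h import *
d=cam('wrist'); save(d,'w11.png')
d=cam('top'); save(d,'t11.png',(300,150,460,270),4.5)"
```

```text
20.8333 [ 0.5092 -0.1148  0.1683] [-2.7888  0.0021  0.1678] [ 0.0303  0.5875 -0.0763] rail mm [ 87.397    0.1055 108.8874]
84,0,86 world [ 0.5085 -0.1102  0.1456] tool d [0.0002 0.0035 0.0229] turn [-0.0028  0.0039  0.0043]
```

View pics/w11.png

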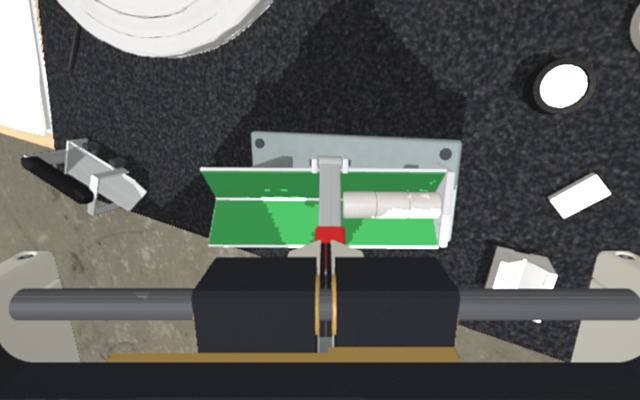

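The wrist view shows the red pad at (330,233) directly under the shut fingertips. I'll press, following the pad's arc.

Call:
send_rows:
  series:
    - [0,0.003,0.008,0,0,0.004,1]
    - [0,0,0.008,0,0,0,1]
    - [0,0,0.007,0,0,0,1]
    - [0,0,0,0,0,0,1]

```text
time: 21.27
tool_pos: [0.5093, -0.1115, 0.1468]
tool_rot: [-2.789, 0.001, 0.162]
contact_force: [0.4, -0.1, -0.4]
opening: 0.0005
```

Call:
send_rows:
  series:
    - [-0.0025,0,0.003,0,0,0,1]
    - [-0.0025,0,0.003,0,0,0,1]
    - [-0.0025,0,0.003,0,0,0,1]
    - [0,0,0,0,0,0,1]

```text
time: 21.6
tool_pos: [0.5016, -0.1104, 0.1392]
tool_rot: [-2.79, -0.0, 0.161]
contact_force: [0.5, 0.3, 0.3]
opening: 0.0005
```

```bash
python3 gate.py 84,14,69; python3 -c "
from h import *
d=cam('wrist'); save(d,'w12.png')"
```

```text
21.6 [ 0.5016 -0.1104  0.1392] [-2.7902 -0.0004  0.1614] [0.5246 0.2916 0.3058] rail mm [82.6996  6.879  79.6452]
84,14,69 world [ 0.4938 -0.1067  0.1296] tool d [-0.0071 -0.0013  0.0106] turn [-0.0014 -0.0007 -0.0008]
```

View pics/w12.png

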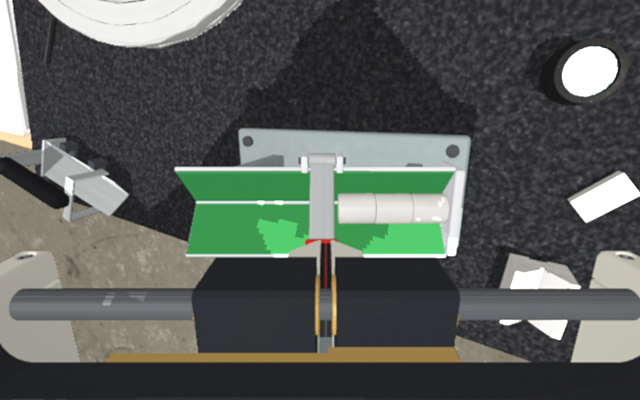

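Call:
send_rows:
  series:
    - [-0.0024,0,0.0036,0,0,0,1]
    - [-0.0024,0,0.0036,0,0,0,1]
    - [-0.0023,0,0.0036,0,0,0,1]
    - [0,0,0,0,0,0,1]

```text
time: 21.98
tool_pos: [0.4938, -0.1077, 0.1286]
tool_rot: [-2.79, 0.0, 0.162]
contact_force: [1.0, -1.7, 0.7]
opening: 0.0001
```

Call:
send_rows:
  series:
    - [-0.0018,0,0.003,0,0,0,1]
    - [-0.0018,0,0.003,0,0,0,1]
    - [-0.0016,0,0.003,0,0,0,1]
    - [0,0,0,0,0,0,1]

```text
time: 22.32
tool_pos: [0.4886, -0.1054, 0.1203]
tool_rot: [-2.79, -0.0, 0.162]
contact_force: [0.1, -0.1, 0.4]
opening: 0.0004
```

```bash
python3 gate.py 84,23.3,50.5; python3 -c "
from h import *
d=cam('wrist'); save(d,'w13.png')
d=cam('top'); save(d,'t13.png',(300,150,460,270),4.5)"
```

```text
22.3167 [ 0.4886 -0.1054  0.1203] [-2.79   -0.0004  0.1616] [ 0.077  -0.0623  0.3698] rail mm [82.8431 18.9085 59.5172]
84,23.3,50.5 world [ 0.4835 -0.102   0.1122] tool d [-0.0044 -0.0011  0.009 ] turn [-0.0016 -0.0007 -0.0006]
```

View pics/w13.png

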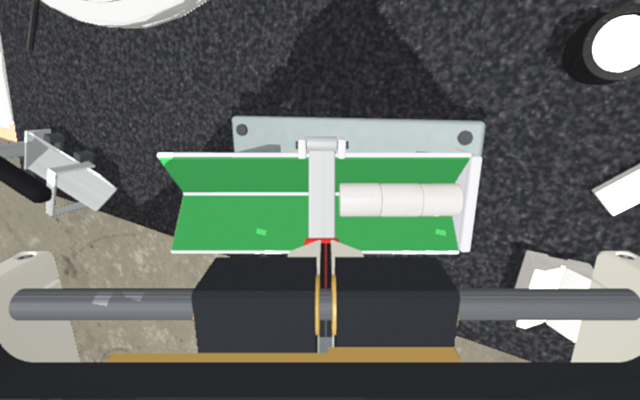

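The wrist view shows the gate strap following the tip, with the tip on the red pad at (320,243) and the row undisturbed. I'll keep pressing.

Call:
send_rows:
  series:
    - [-0.0015,0,0.003,0,0,0,1]
    - [-0.0015,0,0.003,0,0,0,1]
    - [-0.0014,0,0.003,0,0,0,1]
    - [0,0,0,0,0,0,1]

```text
time: 22.75
tool_pos: [0.4845, -0.1033, 0.1123]
tool_rot: [-2.791, -0.002, 0.161]
contact_force: [2.6, -0.6, 1.9]
opening: 0.0004
```

Call:
send_rows:
  series:
    - [-0.0009,0,0.003,0,0,0,1]
    - [-0.0009,0,0.003,0,0,0,1]
    - [-0.0007,0,0.003,0,0,0,1]
    - [0,0,0,0,0,0,1]

```text
time: 23.08
tool_pos: [0.4803, -0.1003, 0.1034]
tool_rot: [-2.79, 0.001, 0.162]
contact_force: [-1.0, -0.6, -0.4]
opening: 0.0005
```

```bash
python3 gate.py 84,26,38
```

```text
23.0833 [ 0.4803 -0.1003  0.1034] [-2.7896  0.0007  0.1622] [-0.9641 -0.6273 -0.45  ] rail mm [83.0178 26.2076 41.4803]
84,26,38 world [ 0.4802 -0.0982  0.1005] tool d [ 0.0002 -0.001   0.0035] turn [-0.002   0.0006 -0.0004]
```

Call:
send_rows:
  series:
    - [0,0,0.0015,0,0,0,1]
    - [0,0,0.0015,0,0,0,1]
    - [0,0,0,0,0,0,1]

```text
time: 23.33
tool_pos: [0.4804, -0.0994, 0.1008]
tool_rot: [-2.79, 0.001, 0.162]
contact_force: [-0.9, -0.0, 2.7]
opening: 0.0005
```

```bash
python3 gate.py 84,26,36.5; python3 -c "
from h import *
d=cam('wrist'); save(d,'w14.png')
d=cam('top'); save(d,'t14.png',(300,150,460,270),4.5)"
```

```text
23.3333 [ 0.4804 -0.0994  0.1008] [-2.7897  0.0005  0.1621] [-0.8628 -0.0092  2.7114] rail mm [82.9098 26.0422 38.6834]
84,26,36.5 world [ 0.4801 -0.0977  0.0991] tool d [ 0.     -0.0011  0.0022] turn [-0.0019  0.0004 -0.0005]
```

View pics/w14.png

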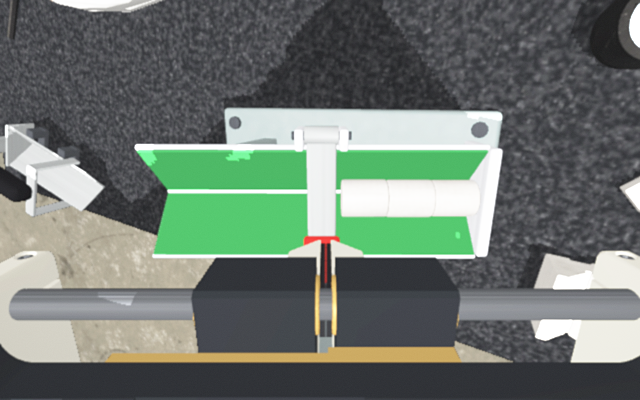

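View pics/t14.png

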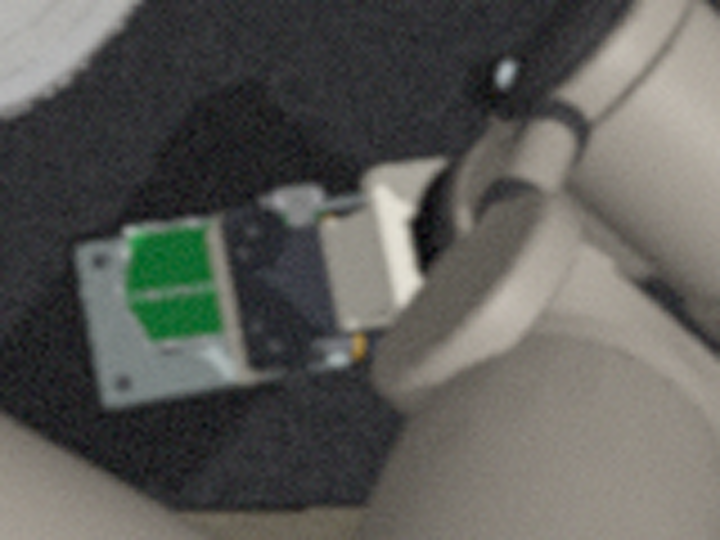

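The wrist view shows the strap nearly flat, and the force is starting to rise. I'll press in 1 mm steps.

Call:
send_rows:
  series:
    - [0,0,0.001,0,0,0,1]
    - [0,0,0,0,0,0,1]

```text
time: 23.6
tool_pos: [0.4809, -0.0994, 0.1002]
tool_rot: [-2.791, -0.001, 0.162]
contact_force: [-1.3, -1.1, 3.0]
opening: 0.0005
```

Call:
send_rows:
  series:
    - [0,0,0.001,0,0,0,1]
    - [0,0,0,0,0,0,1]

```text
time: 23.77
tool_pos: [0.4809, -0.099, 0.0992]
tool_rot: [-2.791, -0.001, 0.162]
contact_force: [-2.0, -1.3, 2.7]
opening: 0.0004
```

Call:
send_rows:
  series:
    - [0,0,0.001,0,0,0,1]
    - [0,0,0,0,0,0,1]

```text
time: 23.93
tool_pos: [0.4809, -0.0987, 0.0984]
tool_rot: [-2.791, -0.001, 0.162]
contact_force: [-2.2, -1.5, 3.1]
opening: 0.0005
```

```bash
python3 gate.py 84,26,36.5
```

```text
23.9333 [ 0.4809 -0.0987  0.0984] [-2.7908 -0.0012  0.1617] [-2.2057 -1.5147  3.1198] rail mm [82.6633 25.3413 36.2967]
84,26,36.5 world [ 0.4801 -0.0977  0.0991] tool d [-0.0007 -0.0013 -0.0002] turn [-0.0008 -0.0014 -0.0003]
```

Call:
send_rows:
  series:
    - [0,0,0.001,0,0,0,1]
    - [0,0,0,0,0,0,1]

```text
time: 24.1
tool_pos: [0.481, -0.0987, 0.0982]
tool_rot: [-2.791, -0.002, 0.162]
contact_force: [-3.5, -2.2, 9.3]
opening: 0.0004
```

Call:
send_rows:
  series:
    - [0,0,0.001,0,0,0,1]
    - [0,0,0,0,0,0,1]

```text
time: 24.27
tool_pos: [0.481, -0.0987, 0.098]
tool_rot: [-2.792, -0.002, 0.162]
contact_force: [-5.6, -4.1, 14.9]
opening: 0.0005
```

```bash
python3 gate.py 84,26,36.5; python3 - <<'E'
from gate import *
d=cam('wrist'); save(d,'w15.png',(250,90,450,300),3.2); P=pts(d); L=(P-O)@V*1000
# strap heights near x~83
for y in (-30,-20,-10,0,10):
    m=(d['range_z']>0)&(abs(L[...,0]-84)<6)&(abs(L[...,1]-y)<2)&(L[...,2]>28)&(L[...,2]<90)
    print(y,m.sum(),np.median(L[m],0) if m.any() else None)
E
```

```text
24.2667 [ 0.481  -0.0987  0.098 ] [-2.7918 -0.0022  0.1619] [-5.5585 -4.1391 14.887 ] rail mm [82.5433 25.2849 35.8584]
84,26,36.5 world [ 0.4801 -0.0977  0.0991] tool d [-0.0007 -0.0015 -0.0006] turn [ 0.0002 -0.0023  0.0003]
-30 215 [ 83.6759 -29.9398  35.8649]
-20 212 [ 83.7012 -20.0345  35.1137]
-10 205 [84.2089 -9.953  34.4901]
0 185 [84.2448 -0.0482 33.7725]
10 176 [84.2935  9.9546 33.212 ]
```

View pics/w15.png

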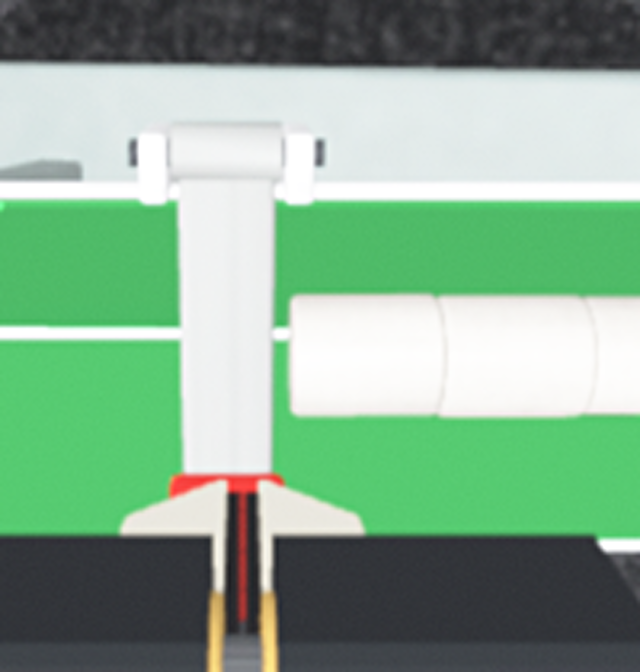

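The strap's depth slope is about −0.066 rad with stiff force, so the gate is at its stop, past the catch. I'll back off straight along the tool and check that it stays shut.

Call:
send_rows:
  series:
    - [0,0,-0.003,0,0,0,1]
    - [0,0,-0.008,0,0,0,1]
    - [0,0,-0.02,0,0,0,1]
    - [0,0,-0.03,0,0,0,1]
    - [0,0,-0.035,0,0,0,1]

```text
time: 24.73
tool_pos: [0.4852, -0.13, 0.1867]
tool_rot: [-2.788, 0.002, 0.162]
contact_force: [1.2, -0.6, 0.2]
opening: 0.0006
```

Call:
send_rows:
  series:
    - [0,0,-0.035,0,0,0,1]
    - [0,-0.02,-0.035,0,0,0,1]
    - [0,-0.02,0,0,0,0,1]
    - [0,0,0,0,0,0,1]
    - [0,0,0,0,0,0,1]

```text
time: 25.15
tool_pos: [0.4837, -0.1169, 0.2663]
tool_rot: [-2.791, -0.002, 0.163]
contact_force: [-0.8, -0.1, 0.2]
opening: 0.0005
```

```bash
python3 gate.py 84,26,36.5; python3 - <<'E'
from gate import *
d=cam('wrist'); save(d,'w16.png'); P=pts(d); L=(P-O)@V*1000
for y in (-30,-20,-10,0,10,25):
    m=(d['range_z']>0)&(abs(L[...,0]-84)<6)&(abs(L[...,1]-y)<2)&(L[...,2]>28)&(L[...,2]<90)
    print(y,m.sum(),np.median(L[m],0) if m.any() else None)
m=(d['range_z']>0)&(abs(L[...,1])<8)&(L[...,0]>-3)&(L[...,0]<76)&(L[...,2]>18)&(L[...,2]<30)
q=L[m]; print('row',q.min(0),q.max(0))
E
```

```text
25.15 [ 0.4837 -0.1169  0.2663] [-2.7912 -0.0018  0.1627] [-0.8445 -0.0799  0.2186] rail mm [122.9563  25.5638 200.3228]
84,26,36.5 world [ 0.4801 -0.0977  0.0991] tool d [-0.0007  0.039   0.1638] turn [-0.0004 -0.0016  0.0009]
-30 61 [ 83.7661 -30.1505  36.1109]
-20 52 [ 84.1764 -19.8522  36.0706]
-10 53 [ 83.8165 -10.0883  36.2764]
0 55 [83.569  -0.0291 36.1399]
10 53 [84.1523 10.0835 36.3509]
25 60 [83.984  24.9677 40.6004]
row [-2.8661 -7.9664 18.007 ] [72.8037  7.9986 29.2002]
```

View pics/w16.png

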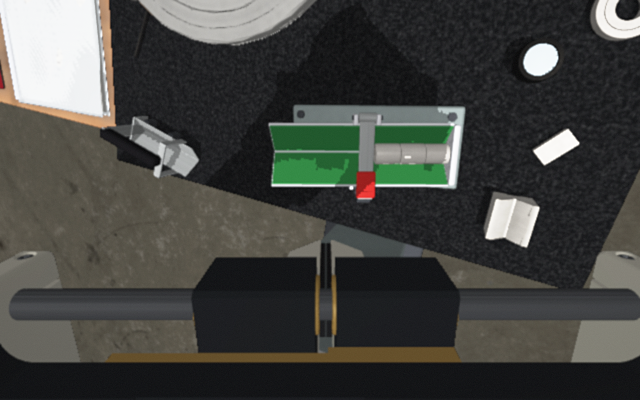

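The gate stays shut (slope about +0.01 rad, pad at z≈40.6) with the row ending at x≈73 behind it. I'll let it rest briefly, do a final check and hand in.

Call:
send_rows:
  series:
    - [0,0,-0.02,0,0,0,1]
    - [0,0,0,0,0,0,1]
    - [0,0,0,0,0,0,1]
    - [0,0,0,0,0,0,1]
    - [0,0,0,0,0,0,1]

```text
time: 25.62
tool_pos: [0.4845, -0.1239, 0.2836]
tool_rot: [-2.789, 0.001, 0.161]
contact_force: [0.8, 0.5, -0.2]
opening: 0.0004
```

```bash
python3 - <<'E'
from gate import *
d=cam('wrist'); P=pts(d); L=(P-O)@V*1000; save(cam('scene'),'s17.png',(180,130,450,310),2.9)
for y in (-20,0,25):
    m=(d['range_z']>0)&(abs(L[...,0]-84)<6)&(abs(L[...,1]-y)<2)&(L[...,2]>28)&(L[...,2]<90)
    print(y,m.sum(),np.median(L[m],0) if m.any() else None)
o=observe(); print(o['time'],o['contact_force'],np.abs(o['qvel']).max())
E
```

```text
-20 49 [ 83.7108 -20.501   35.8596]
0 52 [84.0786  0.2549 36.0938]
25 55 [83.7408 24.9238 40.5186]
25.7167 [0.3338 0.4026 1.1294] 0.006318299254399772
```

View pics/s17.png

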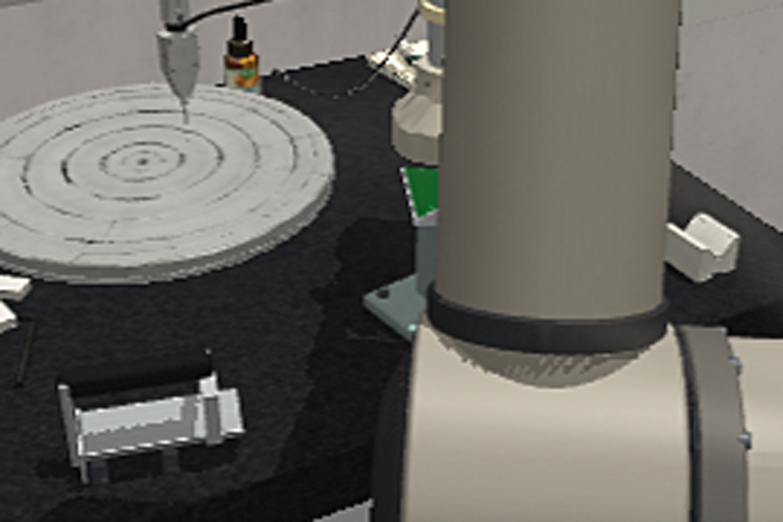

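The scene view shows the empty scoop standing at (150,425) in the crop and the V-block at its place (705,245).

```bash
python3 -c "
from cell import workorder
print(workorder.hand_in())"
```

```text
the job is handed in; nothing more can be done
None
```

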